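# Lay two coffee boards

### The arm

A 6-joint arm with a two-finger parallel gripper is mounted at the origin on the work surface. World frame = base frame: x ahead of the robot, y to its left, z up, the work surface at z = 0. Lengths are in mm, angles in rad, forces in N, time in s.
With the tool pointing down it reaches from about 275 to 1000 mm from the base axis. Payload 8.4 kg.
Tool frame: the origin (TCP) lies midway between the tips of the shut fingers; the grasp point (between the pads) lies 19 mm behind it; z points along the fingers, y is the line along which they close (so a half turn about z gives the same grasp; the last joint's range is limited). The gripper opens to 85 mm and grips with 20 to 120 N. Pads are 22 mm wide; open, the fingers measure 114 mm over their backs; the gripper's body (76 mm by 85 mm) begins 54 mm behind the grasp point. The pads swing forward as they close: fully open they stand 13 mm farther back than shut.
Start: joints at [-1.222, 0.353, 1.633, -0, 1.155, -0.002], TCP at [214.779, -586.939, 205.481] pointing down, gripper open.
Joint ranges: [-2.63, 2.63], [-0.92, 2.1], [0.06, 2.66], [-1.3, 4.44], [0, 2.69], [-3.02, 3.02]. Speed limits (rad/s): [2.22, 2.22, 2.79, 3.14, 3.14, 3.14].

### API

Orientations are given as [roll, pitch, yaw] about the fixed x, y, z axes, in that order (R = Rz(yaw) Ry(pitch) Rx(roll)).
In Python, from rig import telemetry, optics, r gives the robot as it stands.
- The arm moves only by the tool play_rows, never from a script. Its arguments are lists of equal length, an entry for each row: "dp": the shift along the tool's x, y, z in units of 40 mm (1.0 is 40 mm), a list of three; "rot": the turn, a rotation vector about the tool's x, y, z in units of 6 degrees (1.0 is 6 degrees), a list of three. In form: {"dp": [[tx, ty, tz], ...], "rot": [[ax, ay, az], ...]}. A call has 1 to 5 rows; each row is the pose to reach, as a shift and turn from the pose commanded when the call began, along the tool's axes at that moment; what a row does not reach only later rows make up. A row lasts 1/12 s, in which the tool goes at most 41.7 mm and 7.16 degrees, less where a joint would pass 70% of its speed; a pose out of reach is approached as far as the arm can. A call with a gripper value outside its range is refused whole. "fingers" is the opening, from 0 (shut) to 1 (fully open), set as the call begins (left out, the last holds). The fingers move at their own pace and stop on an object; "grip_force" is the grip in N (left out, the last holds). Time passes only in rows, so rows that repeat a pose let the fingers close. It gives the time, the measured TCP pose, the force, the opening and the grip force at its end, in the units of the state.
- telemetry.sense(): the state, without advancing time (a new reading comes with each control period).
- optics.grab_frame(name): name is "side" or "top"; returns a dict with "color" (420x560x3 uint8, red, green, blue), "mtx" (3x3 intrinsics, pixels), "D" ([k1, k2, p1, p2, k3] as OpenCV has them; the pictures are not rectified), "R" (3x3) and "t" (3): a world point X has camera coordinates R X + t. Camera axes: x right, y down, z forward; pixel columns grow to the right and rows downward; lengths in mm; the calibration is good to about 2 mm. A picture is of the moment at which its call begins. There is no depth.
- r.sign_off(): hands the job in; it is judged then, once.
The state is a dict: "clock": time; "qpos": joint angles; "qvel": joint speeds; "joint_efforts": joint torques, N m; "eef_pos": TCP position; "tcp_rot": TCP orientation; "contact_force": force on the tool from outside, world axes, zero at the start; "wrist_torque": the same for the moment, N m; "opening": opening from 0.0 (shut) to 1.0 (fully open); "grasp_force": force on a finger pad.
Only numpy, scipy, OpenCV 4.12 (cv2) and the standard library are available. Lean on these libraries where they do the work, as an engineer would, in place of code of your own. Each camera call takes 0.05 s, during which the arm holds its last target. There are 200 camera calls.

### The job

Make up two coffee orders from the stock on the counter: on the wooden board the white cup and the orange capsule; on the white board the green cup, the blue capsule and the milk pot. Cups go on the round teal inlay, capsules on the black square and the milk pot on the grey disc in the middle, each upright and well centred, set down gently and not dropped. Leave the purple capsule standing where it is.

Things in the scene. Friction and masses are not known exactly. Their poses are not given: they have to be found in the camera images.
- wood_board: Brown wooden rimless serving board, fixed, 100 mm (its x) by 220 mm (its y), 12 mm thick. Origin: centre of its underside, z up; top face at z = 12 mm. Flat inlays along its y axis, at x = 0: round teal cup place (66 across) at y = +70; grey disc for milk (44 across) at y = 0; black square capsule place (42 wide) at y = -65. Inlays under 1 mm proud. Its cup end may point either way.
- white_board: White rimless serving board, fixed, 100 mm (its x) by 220 mm (its y), 12 mm thick. Origin: centre of its underside, z up; top face at z = 12 mm. Flat inlays along its y axis, at x = 0: round teal cup place (66 across) at y = +70; grey disc for milk (44 across) at y = 0; black square capsule place (42 wide) at y = -65. Inlays under 1 mm proud. Its cup end may point either way.
- white_cup: White handle-less espresso cup, open at the top, round: 56 mm across over the upper two thirds, narrowing to 44 mm at the foot, 60 mm high, wall 4 mm, 90 to 180 g; grip it across the outside from above in any direction. Origin: centre of its underside, z up. 
- green_cup: Green handle-less espresso cup, open at the top, round: 56 mm across over the upper two thirds, narrowing to 44 mm at the foot, 60 mm high, wall 4 mm, 90 to 180 g; grip it across the outside from above in any direction. Origin: centre of its underside, z up. 
- orange_pod: Orange coffee capsule on its wide foil side, 30 mm high, 30 g: flange 37 mm across and 2 mm high at the bottom, body above nearly straight, 31 to 30 mm across, small silver disc on top; grip the body from above, in any direction. Origin: centre of its underside, z up. In the stock. 
- blue_pod: Blue coffee capsule on its wide foil side, 30 mm high, 30 g: flange 37 mm across and 2 mm high at the bottom, body above nearly straight, 31 to 30 mm across, small silver disc on top; grip the body from above, in any direction. Origin: centre of its underside, z up. In the stock. 
- purple_pod: Purple coffee capsule on its wide foil side, 30 mm high, 30 g: flange 37 mm across and 2 mm high at the bottom, body above nearly straight, 31 to 30 mm across, small silver disc on top; grip the body from above, in any direction. Origin: centre of its underside, z up. In the stock. It stays in the stock.
- milk_pot: Closed milk pot of bare steel: cylinder 38 mm across, 50 mm high, black knob 12 mm across and 10 mm high on top; 100 to 210 g; grip the cylinder from above. Origin: centre of its underside, z up. The stock stands on the table in an arc about 0.69 m from the robot, 90 to 180 mm between centres, with an amber sugar jar (48 across, 64 high) and a tamper (51 across, 72 high) among it, not needed.

How it is judged:
By the outcome, as a careful person would: the job done as asked, in the order asked, and still so for the second after the job is handed in, with the robot touching nothing.
It also fails if it takes over 128 s, if anything falls off the work surface, if the arm or the gripper's body presses on something with over 40 N, if the wrist force passes 120 N, or if a joint passes its speed limit or range.

## Working session

There is one attempt and no reset: what is moved stays moved. The work goes in short steps, Python scripts to look and compute and a tool call to move; the robot and the scene stay as the last step left them, time stands still between calls to the robot, and variables do not carry over. Pictures are saved under pics/ and viewed, at most 14 in all, crops included, and the job is handed in when it is done.

Besides the shell and the picture viewer there is one more tool, called by a JSON object that holds its "name" and its "arguments". play_rows: Moves the arm, as the interface text tells. Its arguments: {"type":"object","properties":{"dp":{"type":"array"},"rot":{"type":"array"},"fingers":{"type":"number"},"grip_force":{"type":"number"}},"required":["dp","rot"]}

```bash
mkdir -p pics; ls; cat > a.py <<'E'
from rig import telemetry, optics, r
import cv2
for n in ("top","side"):
    f=optics.grab_frame(n); cv2.imwrite(f"pics/{n}0.png",f["color"][:,:,::-1])
    print(n,f["mtx"].round(1).tolist(),f["D"],f["R"].round(3).tolist(),f["t"])
print(telemetry.sense())
E
python3 a.py
```

```text
pics
top [[513.4, 0.0, 277.3], [0.0, 513.4, 200.2], [0.0, 0.0, 1.0]] [-0.13215564  0.          0.          0.          0.        ] [[0.011, -1.0, -0.003], [-0.982, -0.01, -0.186], [0.186, 0.005, -0.982]] [ -18.78544219  578.46347816 1410.91273182]
side [[466.4, 0.0, 275.7], [0.0, 466.4, 212.8], [0.0, 0.0, 1.0]] [0.00297512 0.         0.         0.         0.        ] [[-0.921, -0.39, 0.012], [-0.307, 0.705, -0.639], [0.241, -0.592, -0.769]] [ 518.4751775   203.57813417 1036.22599692]
{'clock': 0.1, 'qpos': array([-1.22242318e+00,  3.53568559e-01,  1.63407212e+00, -4.23971949e-06,
        1.15522326e+00, -2.39807039e-03]), 'qvel': array([-0.00010916, -0.00109296,  0.00061396, -0.00062262,  0.00124648,
       -0.00063579]), 'joint_efforts': array([ 3.88171065e-04, -6.06355405e+01, -3.42824507e+01,  5.68182531e-05,
        4.01126061e-03,  1.82204059e-05]), 'eef_pos': array([ 214.60151449, -586.49616184,  204.83795053]), 'tcp_rot': array([-3.14032136e+00,  8.28038402e-07,  3.50772928e-01]), 'contact_force': array([-0.16355894,  0.10433949,  0.98309677]), 'wrist_torque': array([-0.04165795, -0.01841466, -0.06369549]), 'grasp_force': 0.0, 'opening': 0.9978245081166978}
```

View pics/top0.png

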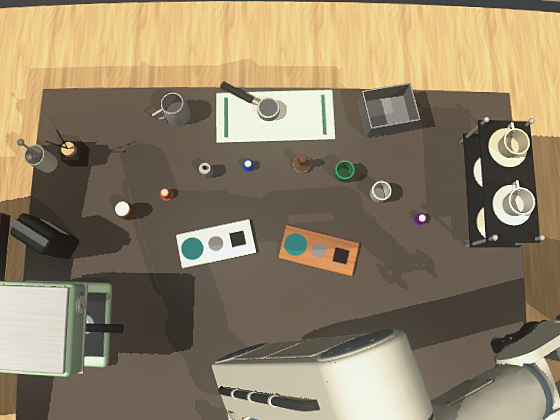

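View pics/side0.png

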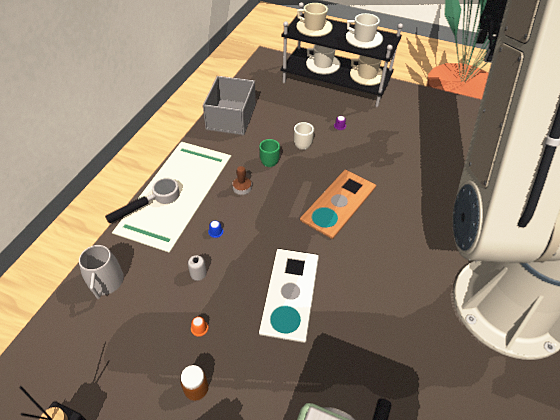

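The top view shows, left to right: sugar (122,208), orange (166,194), milk (205,169), blue (248,165), tamper (302,162), green cup (345,170), white cup (380,190) and purple (421,218). The white board is at (215,243) and the wood board at (320,250). In both, the teal end is on the left (+y). The side view shows the same things.

```bash
cat > vis.py <<'E'
from rig import telemetry, optics, r
import cv2, numpy as np
def ray(f,uv):
    p=cv2.undistortPoints(np.float64([[uv]]),f["mtx"],np.array(f["D"]))[0,0]
    R=np.array(f["R"]);c=-R.T@np.array(f["t"]); d=R.T@np.array([p[0],p[1],1]); return c,d/np.linalg.norm(d)
def plane(f,uv,z):
    c,d=ray(f,uv); return c+d*(z-c[2])/d[2]
def tri(rs):
    A=sum(np.eye(3)-np.outer(d,d) for c,d in rs); b=sum((np.eye(3)-np.outer(d,d))@c for c,d in rs)
    return np.linalg.solve(A,b)
def mask(f,kind):
    h=cv2.cvtColor(f["color"],cv2.COLOR_RGB2HSV); H,S,V=[h[...,i].astype(int) for i in range(3)]
    return {"orange":(((H<14)|(H>176))&(S>150)&(V>90)),"blue":(H>108)&(H<128)&(S>120)&(V>60),"purple":(H>128)&(H<160)&(S>80)&(V>50),
     "green":(H>55)&(H<82)&(S>90)&(V>35),"teal":(H>82)&(H<98)&(S>110),"black":(V<45),
     "white":(S<70)&(V>105),"grey":(S<45)&(V>95),"wood":(H>5)&(H<18)&(S>110)&(V>100),"steel":(S<70)&(V>95)}[kind].astype(np.uint8)
def blob(f,kind,seed,rad,hull=True):
    m=mask(f,kind); w=np.zeros_like(m); cv2.circle(w,seed,rad,1,-1); m=m&w
    n,l,st,_=cv2.connectedComponentsWithStats(m,connectivity=8)
    if n<2: return None
    m=(l==1+np.argmax(st[1:,4])).astype(np.uint8)
    c=cv2.findContours(m,cv2.RETR_EXTERNAL,cv2.CHAIN_APPROX_NONE)[0]; c=max(c,key=len)
    if hull: c=cv2.convexHull(c)
    M=cv2.moments(c); x=(M["m10"]/M["m00"],M["m01"]/M["m00"])
    return x,c,M["m00"]
E
cat > b.py <<'E'
from vis import *
T=optics.grab_frame("top");S=optics.grab_frame("side")
I={"top":T["color"].copy(),"side":S["color"].copy()}
for n,k,a,b,ra,rb,z in [("white_cup","white",(380,190),(304,136),15,18,32),("green_cup","green",(345,170),(269,152),15,18,32),
 ("orange","orange",(166,194),(199,326),11,14,14),("blue","blue",(248,165),(215,229),11,14,14),("purple","purple",(421,218),(340,123),11,11,14),
 ("milk","steel",(205,169),(197,267),11,16,27)]:
    ra_=[]
    for nm,f,s,rd in(("top",T,a,ra),("side",S,b,rb)):
        o=blob(f,k,s,rd); 
        if o is None: print(n,nm,"none");continue
        x,c,A=o; cv2.drawContours(I[nm],[c],-1,(255,255,0),1); ra_.append(ray(f,x)); print(n,nm,np.round(x,1),cv2.boundingRect(c),A,plane(f,x,z).round(1))
    if len(ra_)==2: print("   tri",tri(ra_).round(1))
for n,pl in(("white",[("teal",(192,248),(285,319)),("black",(237,239),(295,267)),("grey",(215,243),(290,291))]),("wood",[("teal",(295,244),(325,217)),("black",(341,256),(352,187)),("grey",(320,250),(340,200))])):
    for k,a,b in pl:
        for nm,f,s in(("top",T,a),("side",S,b)):
            o=blob(f,k if k!="grey" else "grey",s,20 if k=="teal" else 12)
            x,c,A=o; cv2.drawContours(I[nm],[c],-1,(255,0,0),1); print(n,k,nm,np.round(x,1),cv2.boundingRect(c),plane(f,x,12.5).round(1))
a=cv2.resize(I["top"][140:285,100:450],None,fx=2.2,fy=2.2,interpolation=0);cv2.imwrite("pics/t1.png",a[...,::-1])
a=cv2.resize(I["side"][90:370,160:400],None,fx=2.1,fy=2.1,interpolation=0);cv2.imwrite("pics/s1.png",a[...,::-1])
E
python3 b.py
```

```text
white_cup top [380.  192.9] (368, 180, 24, 26) 445.0 [ 607.8 -312.4   32. ]
white_cup side [303.2 134.9] (292, 122, 24, 28) 482.5 [ 609.9 -312.5   32. ]
   tri [ 608.7 -312.2   32.3]
green_cup top [344.  170.3] (335, 160, 20, 21) 303.0 [ 674.4 -207.7   32. ]
green_cup side [269.1 152. ] (259, 139, 21, 28) 452.0 [ 671.3 -207.3   32. ]
   tri [ 673.1 -208.    31.3]
orange top [165.9 193.7] (160, 188, 13, 13) 116.0 [602.5 317.6  14. ]
orange side [198.8 326.2] (191, 316, 18, 21) 262.5 [601.7 323.2  14. ]
   tri [604.5 319.7   5.1]
blue top [247.9 165.6] (242, 160, 13, 12) 103.0 [690.3  76.   14. ]
blue side [215.  229.7] (208, 223, 15, 15) 169.5 [689.7  82.9  14. ]
   tri [693.3  76.7   4.6]
purple top [419.5 218.9] (413, 213, 14, 13) 119.0 [ 534.4 -431.4   14. ]
purple side [339.8 123.3] (334, 117, 12, 13) 115.0 [ 534.2 -426.6   14. ]
   tri [ 535.4 -432.9    8.8]
milk top [204.6 169.2] (194, 158, 21, 23) 312.5 [674.9 203.1  27. ]
milk side [199.6 268.2] (187, 255, 27, 29) 543.0 [664.7 202.8  27. ]
   tri [670.6 202.1  25. ]
white teal top [191.9 248.1] (182, 238, 21, 21) [442.6 233.8  12.5]
white teal side [285.1 319.2] (271, 306, 30, 27) [441.6 236.   12.5]Traceback (most recent call last):
  File "b.py", line 16, in <module>
    o=blob(f,k if k!="grey" else "grey",s,20 if k=="teal" else 12)
  File "vis.py", line 23, in blob
    M=cv2.moments(c); x=(M["m10"]/M["m00"],M["m01"]/M["m00"])
                         ~~~~~~~~^~~~~~~~~
ZeroDivisionError: float division by zero
```

```bash
python3 - <<'E'
from vis import *
T=optics.grab_frame("top");S=optics.grab_frame("side")
for nm,f,pts in(("top",T,[(237,239),(341,256),(215,243),(320,250),(205,169),(201,169),(209,169),(215,169),(205,180)]),("side",S,[(295,267),(352,187),(290,291),(340,200),(197,262),(197,268),(197,274),(190,268),(204,268),(212,268)])):
    h=cv2.cvtColor(f["color"],cv2.COLOR_RGB2HSV)
    for p in pts: print(nm,p,h[p[1],p[0]])
E
sed -i 's/"black":(V<45)/"black":(V<55)/; s/"grey":(S<45)&(V>95)/"grey":(S<40)\&(V>95)\&(V<190)/; s/"steel":(S<70)&(V>95)/"steel":((S<35)\&(V>85))/' vis.py
sed -i 's/x,c,A=o; cv2.drawContours(I\[nm\],\[c\],-1,(255,0,0)/if o is None: print(n,k,nm,"none"); continue\n            x,c,A=o; cv2.drawContours(I[nm],[c],-1,(255,0,0)/' b.py
sed -i 's/M=cv2.moments(c);/M=cv2.moments(c)\n    if M["m00"]==0: return None\n   /' vis.py
python3 b.py
```

```text
top (237, 239) [45 16 62]
top (341, 256) [12 59 56]
top (215, 243) [ 27  16 144]
top (320, 250) [ 15  19 163]
top (205, 169) [23 26 89]
top (201, 169) [ 17  22 224]
top (209, 169) [ 20  23 226]
top (215, 169) [17 59 69]
top (205, 180) [ 16  61 105]
side (295, 267) [150  43  30]
side (352, 187) [ 0 23 45]
side (290, 291) [ 14  18 152]
side (340, 200) [ 15  20 177]
side (197, 262) [  9  29 141]
side (197, 268) [ 14  31 175]
side (197, 274) [ 11  32 158]
side (190, 268) [ 10  28 162]
side (204, 268) [ 13  29 105]
side (212, 268) [ 14  75 112]
white_cup top [380.1 192.9] (368, 180, 24, 26) 444.0 [ 607.8 -312.4   32. ]
white_cup side [305.2 135.7] (287, 120, 34, 34) 760.0 [ 603.3 -311.7   32. ]
   tri [ 605.9 -312.9   31. ]
green_cup top [344.1 170.2] (335, 160, 20, 21) 302.5 [ 674.5 -207.7   32. ]
green_cup side [269.1 151.9] (259, 139, 21, 28) 450.5 [ 671.4 -207.4   32. ]
   tri [ 673.2 -208.1   31.4]
orange top [165.9 193.7] (160, 188, 13, 13) 116.0 [602.5 317.6  14. ]
orange side [198.8 326.2] (191, 316, 18, 21) 263.0 [601.7 323.2  14. ]
   tri [604.6 319.8   5. ]
blue top [248.1 165.
[... 614 characters left out ...]
  12.5]
white black top [236.9 238.3] (230, 231, 15, 16) [472.8 103.5  12.5]
white black side [294.5 266.5] (285, 259, 20, 16) [471.8 104.2  12.5]
white grey top [215.2 243. ] (208, 236, 15, 15) [458.3 166.3  12.5]
white grey side [289.9 290.7] (281, 283, 19, 16) [457.9 167.7  12.5]
wood teal top [295. 244.] (285, 234, 21, 21) [458.1 -65.1  12.5]
wood teal side [324.4 217.1] (312, 208, 26, 19) [457.  -63.4  12.5]
wood black top [340.4 255.3] (333, 248, 16, 16) [ 426.5 -196.5   12.5]
wood black side [351.7 186. ] (343, 179, 19, 15) [ 425.3 -193.9   12.5]
wood grey top [318.6 250. ] (312, 243, 14, 15) [ 441.4 -133.3   12.5]
wood grey side [339.  200.4] (331, 195, 16, 12) [ 440.7 -131.4   12.5]
```

View pics/t1.png

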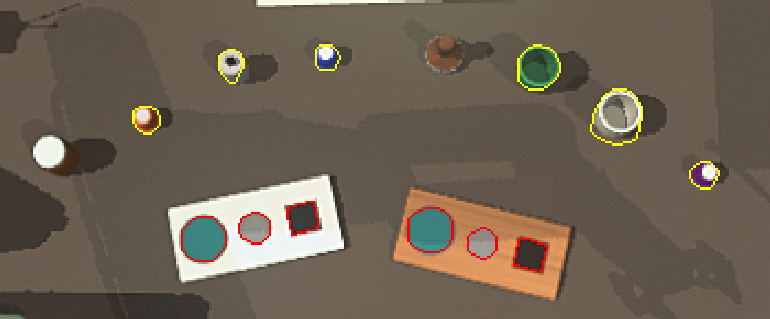

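View pics/s1.png

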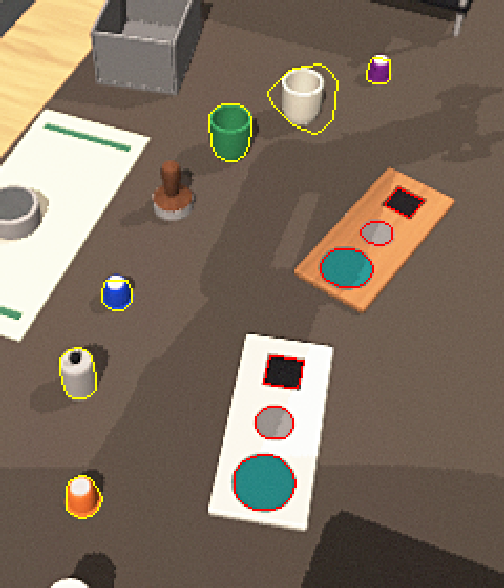

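Overlay: the inlay, green cup and milk outlines fit well. The white cup outline takes in some table, and the pod masks miss part of the silver disc. I'll tighten both, using the silver disc at z=30 for the pods.

```bash
sed -i 's/"white":(S<70)&(V>105)/"white":(S<55)\&(V>95),"silver":(S<60)\&(V>165)/' vis.py
cat > c.py <<'E'
from vis import *
T=optics.grab_frame("top");S=optics.grab_frame("side")
I=[]
for n,k,a,b,ra,rb,z in [("white_cup","white",(380,190),(304,136),16,18,32),
 ("orange","silver",(166,194),(199,322),11,12,30),("blue","silver",(248,165),(215,225),11,12,30),("purple","silver",(421,218),(340,120),11,11,30),("milk","steel",(205,169),(197,267),11,16,27)]:
    q=[]; row=[]
    for nm,f,s,rd in(("top",T,a,ra),("side",S,b,rb)):
        x,c,A=blob(f,k,s,rd); q.append(ray(f,x)); print(n,nm,np.round(x,1),cv2.boundingRect(c),A,plane(f,x,z).round(1))
        im=cv2.resize(f["color"][s[1]-18:s[1]+18,s[0]-18:s[0]+18],None,fx=5,fy=5,interpolation=0).copy(); cv2.polylines(im,[((c-np.array(s)+18)*5+2).astype(np.int32)],True,(255,0,0),1); row.append(im)
    print("  tri",tri(q).round(1)); I.append(np.vstack(row))
cv2.imwrite("pics/c1.png",cv2.resize(np.hstack(I),(800,320))[...,::-1])
E
python3 c.py
```

```text
white_cup top [380.1 191. ] (369, 180, 23, 23) 356.5 [ 613.4 -312.7   32. ]
white_cup side [303.1 134.9] (294, 122, 20, 28) 439.5 [ 610.  -312.5   32. ]
  tri [ 611.9 -313.    31.6]
orange top [164.3 191.9] (162, 190, 6, 5) 16.5 [604.8 318.9  30. ]
orange side [197.5 321.2] (194, 318, 8, 8) 42.5 [604.1 320.6  30. ]
  tri [605.2 319.5  27.3]
blue top [247.5 163.4] (245, 161, 6, 6) 22.0 [692.7  76.4  30. ]
blue side [214.4 223.8] (211, 221, 8, 7) 31.5 [692.6  77.6  30. ]
  tri [693.2  76.5  28.3]
purple top [421.8 217.6] (419, 214, 7, 8) 30.0 [ 536.  -433.9   30. ]
purple side [340.8 117.9] (338, 116, 7, 5) 19.0 [ 534.9 -432.1   30. ]
  tri [ 535.8 -434.4   28.2]
milk top [204.4 168.9] (199, 162, 12, 16) 126.0 [675.6 203.6  27. ]
milk side [196.6 267.3] (188, 256, 18, 24) 332.5 [672.  203.4  27. ]
  tri [674.1 203.2  26.3]
```

View pics/c1.png

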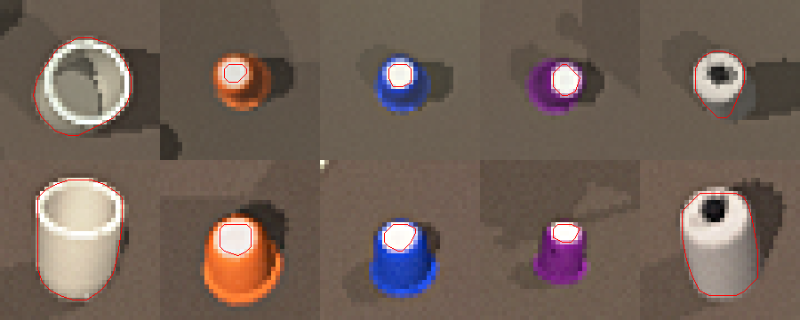

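White cup is at (612,-313), green (673,-208), orange (605,319.5), blue (693,76.7) and milk (673,203). The crops show good contours. Next I'll write a planner that works out the rows.

```bash
cat > plan.py <<'E'
import sys, json, numpy as np
from scipy.spatial.transform import Rotation as Ro
from rig import telemetry
# args: x y z yaw [mm per row] ; several waypoints separated by /
s=telemetry.sense(); p=np.array(s["eef_pos"]); Rc=Ro.from_euler("xyz",s["tcp_rot"])
print(round(s["clock"],2),p.round(1),np.round(s["tcp_rot"],3),"F",np.round(s["contact_force"],1),"op",round(s["opening"],3),"g",round(s["grasp_force"],1))
for w in " ".join(sys.argv[1:]).split("/"):
    v=[float(x) for x in w.split()]
    if len(v)<4: continue
    t=np.array(v[:3]); Rt=Ro.from_euler("xyz",[np.pi,0,v[3]]); st=v[4] if len(v)>4 else 32
    rv=(Rc.inv()*Rt).as_rotvec(); d=t-p
    n=max(1,int(np.ceil(np.linalg.norm(d)/st)),int(np.ceil(np.degrees(np.linalg.norm(rv))/6)))
    i=0; print("->",v)
    while i<n:
        m=min(5,n-i); R0=Rc*Ro.from_rotvec(rv*i/n)
        rows=[(R0.inv().apply(d*k/n)/40) for k in range(1,m+1)]
        print(json.dumps({"dp":[[round(float(x),2)+0 for x in q] for q in rows],"rot":[[round(float(x),2)+0 for x in np.degrees(rv*k/n)/6] for k in range(1,m+1)]}))
        i+=m
    p,Rc=t,Rt
E
python3 plan.py 612 -313 150 1.334
```

```text
0.5 [ 214.8 -586.9  205.5] [-3.142  0.     0.351] F [-0.8 -1.3 -0.5] op 1.002 g 0.0
-> [612.0, -313.0, 150.0, 1.334]
{"dp": [[0.73, -0.19, 0.09], [1.46, -0.38, 0.17], [2.19, -0.57, 0.26], [2.92, -0.75, 0.35], [3.65, -0.94, 0.43]], "rot": [[0.0, 0.0, -0.59], [0.0, 0.0, -1.17], [0.0, 0.0, -1.76], [0.0, 0.0, -2.35], [0.0, 0.0, -2.93]]}
{"dp": [[0.75, 0.04, 0.09], [1.51, 0.08, 0.17], [2.26, 0.12, 0.26], [3.01, 0.16, 0.35], [3.76, 0.2, 0.43]], "rot": [[0.0, 0.0, -0.59], [0.0, 0.0, -1.17], [0.0, 0.0, -1.76], [0.0, 0.0, -2.35], [0.0, 0.0, -2.93]]}
{"dp": [[0.71, 0.27, 0.09], [1.41, 0.53, 0.17], [2.12, 0.8, 0.26], [2.82, 1.07, 0.35], [3.53, 1.33, 0.43]], "rot": [[0.0, 0.0, -0.59], [0.0, 0.0, -1.17], [0.0, 0.0, -1.76], [0.0, 0.0, -2.35], [0.0, 0.0, -2.93]]}
{"dp": [[0.59, 0.47, 0.09]], "rot": [[0.0, 0.0, -0.59]]}
```

{"name": "play_rows", "arguments": {"dp": [[0.73,-0.19,0.09],[1.46,-0.38,0.17],[2.19,-0.57,0.26],[2.92,-0.75,0.35],[3.65,-0.94,0.43]], "rot": [[0,0,-0.59],[0,0,-1.17],[0,0,-1.76],[0,0,-2.35],[0,0,-2.93]], "fingers": 1, "grip_force": 40}}

```text
clock: 0.92
eef_pos: [339.9, -500.6, 188.2]
tcp_rot: [3.141, 0.0, 0.66]
contact_force: [0.8, -0.2, -0.6]
opening: 0.998
grasp_force: 0.0
```

{"name": "play_rows", "arguments": {"dp": [[0.75,0.04,0.09],[1.51,0.08,0.17],[2.26,0.12,0.26],[3.01,0.16,0.35],[3.76,0.2,0.43]], "rot": [[0,0,-0.59],[0,0,-1.17],[0,0,-1.76],[0,0,-2.35],[0,0,-2.93]]}}

```text
clock: 1.33
eef_pos: [464.0, -414.9, 171.0]
tcp_rot: [3.141, 0.0, 0.968]
contact_force: [-0.6, -0.3, 0.1]
opening: 1.001
grasp_force: 0.0
```

{"name": "play_rows", "arguments": {"dp": [[0.71,0.27,0.09],[1.41,0.53,0.17],[2.12,0.8,0.26],[2.82,1.07,0.35],[3.53,1.33,0.43]], "rot": [[0,0,-0.59],[0,0,-1.17],[0,0,-1.76],[0,0,-2.35],[0,0,-2.93]]}}

```text
clock: 1.75
eef_pos: [588.2, -329.2, 153.7]
tcp_rot: [3.142, 0.0, 1.274]
contact_force: [0.4, -0.2, 0.1]
opening: 1.0
grasp_force: 0.0
```

{"name": "play_rows", "arguments": {"dp": [[0.59,0.47,0.09],[0.59,0.47,0.09],[0.59,0.47,0.09]], "rot": [[0,0,-0.59],[0,0,-0.59],[0,0,-0.59]]}}

```text
clock: 2.0
eef_pos: [612.8, -312.0, 149.8]
tcp_rot: [-3.141, -0.0, 1.335]
contact_force: [-1.0, 0.1, 0.4]
opening: 1.003
grasp_force: 0.0
```

```bash
python3 plan.py 612 -313 12 1.334 30
```

```text
2.0 [ 612.8 -312.   149.8] [-3.141 -0.     1.335] F [-1.   0.1  0.4] op 1.003 g 0.0
-> [612.0, -313.0, 12.0, 1.334, 30.0]
{"dp": [[-0.01, 0.0, 0.69], [-0.01, 0.0, 1.38], [-0.02, -0.01, 2.07], [-0.02, -0.01, 2.76], [-0.03, -0.01, 3.44]], "rot": [[0.0, 0.0, 0.0], [0.0, 0.0, 0.0], [0.0, 0.0, 0.01], [0.0, 0.0, 0.01], [-0.01, 0.0, 0.01]]}
```

{"name": "play_rows", "arguments": {"dp": [[0,0,0.7],[-0.01,0,1.4],[-0.02,0,2.1],[-0.02,0,2.8],[-0.03,0,3.45]], "rot": [[0,0,0],[0,0,0],[0,0,0],[0,0,0],[0,0,0]]}}

```text
clock: 2.42
eef_pos: [610.3, -315.2, 11.1]
tcp_rot: [-3.141, 0.0, 1.331]
contact_force: [-0.7, -0.7, -0.2]
opening: 1.0
grasp_force: 0.0
```

{"name": "play_rows", "arguments": {"dp": [[0,0,0],[0,0,0],[0,0,0],[0,0,0],[0,0,0]], "rot": [[0,0,0],[0,0,0],[0,0,0],[0,0,0],[0,0,0]], "fingers": 0.4, "grip_force": 40}}

```text
clock: 2.83
eef_pos: [612.7, -315.1, 14.3]
tcp_rot: [3.139, 0.001, 1.333]
contact_force: [-0.0, 0.1, -1.1]
opening: 0.639
grasp_force: 42.3
```

{"name": "play_rows", "arguments": {"dp": [[0,0,0],[0,0,0],[0,0,0],[0,0,0],[0,0,0]], "rot": [[0,0,0],[0,0,0],[0,0,0],[0,0,0],[0,0,0]]}}

```text
clock: 3.25
eef_pos: [612.4, -314.7, 13.5]
tcp_rot: [3.14, 0.0, 1.333]
contact_force: [-1.2, -0.1, 6.3]
opening: 0.646
grasp_force: 42.9
```

```bash
python3 plan.py 612 -313 120 1.334 25 / 457.6 -64.2 120 1.334 28
```

```text
3.25 [ 612.4 -314.7   13.5] [3.14  0.    1.333] F [-1.2 -0.1  6.3] op 0.646 g 42.9
-> [612.0, -313.0, 120.0, 1.334, 25.0]
{"dp": [[0.01, 0.0, -0.53], [0.01, -0.01, -1.06], [0.02, -0.01, -1.6], [0.03, -0.01, -2.13], [0.04, -0.02, -2.66]], "rot": [[0.0, 0.0, 0.0], [0.01, 0.0, 0.0], [0.01, 0.0, 0.0], [0.01, 0.0, -0.01], [0.01, 0.0, -0.01]]}
-> [457.6, -64.2, 120.0, 1.334, 28.0]
{"dp": [[0.47, -0.47, 0.0], [0.93, -0.95, 0.0], [1.4, -1.42, 0.0], [1.87, -1.9, 0.0], [2.34, -2.37, 0.0]], "rot": [[0.0, 0.0, 0.0], [0.0, 0.0, 0.0], [0.0, 0.0, 0.0], [0.0, 0.0, 0.0], [0.0, 0.0, 0.0]]}
{"dp": [[0.47, -0.47, 0.0], [0.93, -0.95, 0.0], [1.4, -1.42, 0.0], [1.87, -1.9, 0.0], [2.34, -2.37, 0.0]], "rot": [[0.0, 0.0, 0.0], [0.0, 0.0, 0.0], [0.0, 0.0, 0.0], [0.0, 0.0, 0.0], [0.0, 0.0, 0.0]]}
{"dp": [[0.47, -0.47, 0.0]], "rot": [[0.0, 0.0, 0.0]]}
```

{"name": "play_rows", "arguments": {"dp": [[0,0,-0.4],[0,0,-0.9],[0,0,-1.5],[0,0,-2.1],[0,0,-2.65]], "rot": [[0,0,0],[0,0,0],[0,0,0],[0,0,0],[0,0,0]]}}

```text
clock: 3.67
eef_pos: [611.7, -314.2, 119.6]
tcp_rot: [3.141, 0.0, 1.333]
contact_force: [-0.3, 0.1, -0.9]
opening: 0.65
grasp_force: 42.9
```

{"name": "play_rows", "arguments": {"dp": [[0.3,-0.3,0],[0.75,-0.75,0],[1.25,-1.27,0],[1.75,-1.8,0],[2.25,-2.3,0]], "rot": [[0,0,0],[0,0,0],[0,0,0],[0,0,0],[0,0,0]]}}

```text
clock: 4.08
eef_pos: [542.4, -204.1, 118.2]
tcp_rot: [-3.141, -0.0, 1.333]
contact_force: [0.6, 0.6, -1.7]
opening: 0.646
grasp_force: 42.8
```

{"name": "play_rows", "arguments": {"dp": [[0.5,-0.5,0],[1,-1,0],[1.5,-1.5,0],[2,-2,0],[2.45,-2.45,0]], "rot": [[0,0,0],[0,0,0],[0,0,0],[0,0,0],[0,0,0]]}}

```text
clock: 4.5
eef_pos: [470.1, -85.6, 118.4]
tcp_rot: [-3.141, -0.0, 1.333]
contact_force: [-0.1, 0.4, -1.0]
opening: 0.64
grasp_force: 42.8
```

{"name": "play_rows", "arguments": {"dp": [[0.25,-0.3,0],[0.4,-0.45,0],[0.4,-0.45,0],[0.4,-0.45,0],[0.4,-0.45,0]], "rot": [[0,0,0],[0,0,0],[0,0,0],[0,0,0],[0,0,0]]}}

```text
clock: 4.92
eef_pos: [458.8, -67.8, 118.5]
tcp_rot: [3.14, 0.0, 1.333]
contact_force: [-0.4, 0.1, -2.2]
opening: 0.645
grasp_force: 42.8
```

```bash
python3 plan.py 457.3 -65.7 40 1.334 20 / 457.3 -65.7 27 1.334 3; python3 - <<'E'
from vis import *
a=[]
for n,b in(("top",(230,120,400,290)),("side",(230,90,430,290))):
    f=optics.grab_frame(n); a.append(cv2.resize(f["color"][b[1]:b[3],b[0]:b[2]],(400,400)))
cv2.imwrite("pics/d1.png",np.hstack(a)[...,::-1])
E
```

```text
4.92 [458.8 -67.8 118.5] [3.14  0.    1.333] F [-0.4  0.1 -2.2] op 0.645 g 42.8
-> [457.3, -65.7, 40.0, 1.334, 20.0]
{"dp": [[0.01, -0.01, 0.49], [0.02, -0.03, 0.98], [0.03, -0.04, 1.47], [0.04, -0.05, 1.96]], "rot": [[0.0, 0.0, 0.0], [0.01, 0.0, -0.01], [0.01, 0.0, -0.01], [0.01, 0.0, -0.01]]}
-> [457.3, -65.7, 27.0, 1.334, 3.0]
{"dp": [[0.0, 0.0, 0.07], [0.0, 0.0, 0.13], [0.0, 0.0, 0.2], [0.0, 0.0, 0.26], [0.0, 0.0, 0.33]], "rot": [[0.0, 0.0, 0.0], [0.0, 0.0, 0.0], [0.0, 0.0, 0.0], [0.0, 0.0, 0.0], [0.0, 0.0, 0.0]]}
```

View pics/d1.png

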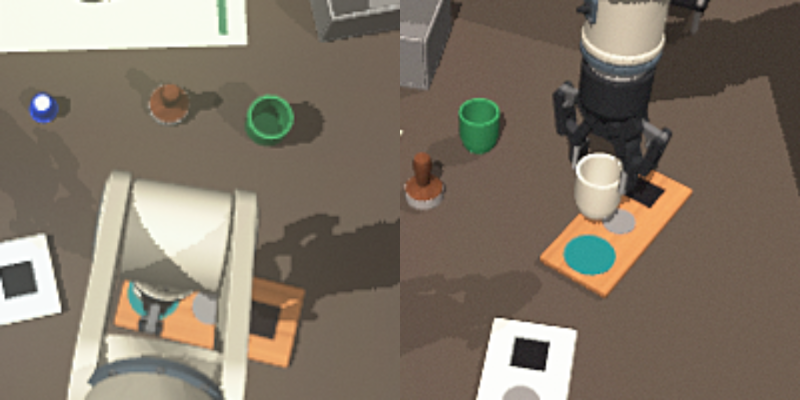

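The cup is held upright above the board: the side crop shows it at (600,190), with teal at (590,255). Lowering it now.

{"name": "play_rows", "arguments": {"dp": [[0.01,-0.01,0.49],[0.02,-0.03,0.98],[0.03,-0.04,1.47],[0.04,-0.05,1.96],[0.04,-0.05,1.96]], "rot": [[0,0,0],[0,0,0],[0,0,0],[0,0,0],[0,0,0]]}}

```text
clock: 5.43
eef_pos: [454.1, -65.3, 37.0]
tcp_rot: [-3.137, 0.001, 1.332]
contact_force: [-1.9, 0.7, -0.4]
opening: 0.644
grasp_force: 43.0
```

{"name": "play_rows", "arguments": {"dp": [[0,0,0.06],[0,0,0.12],[0,0,0.18],[0,0,0.24],[0,0,0.3]], "rot": [[0,0,0],[0,0,0],[0,0,0],[0,0,0],[0,0,0]]}}

```text
clock: 5.85
eef_pos: [456.7, -65.2, 28.4]
tcp_rot: [3.14, -0.0, 1.333]
contact_force: [0.2, 0.9, -0.9]
opening: 0.644
grasp_force: 43.0
```

```bash
python3 plan.py
```

```text
5.85 [456.7 -65.2  28.4] [ 3.14  -0.     1.333] F [ 0.2  0.9 -0.9] op 0.644 g 43.0
```

{"name": "play_rows", "arguments": {"dp": [[0,0,0.02],[0,0,0.04],[0,0,0.05],[0,0,0.05],[0,0,0.05]], "rot": [[0,0,0],[0,0,0],[0,0,0],[0,0,0],[0,0,0]]}}

```text
clock: 6.27
eef_pos: [456.1, -65.0, 25.9]
tcp_rot: [3.142, 0.0, 1.333]
contact_force: [0.3, 0.2, -0.3]
opening: 0.647
grasp_force: 43.0
```

```bash
python3 plan.py
```

```text
6.27 [456.1 -65.   25.9] [3.142 0.    1.333] F [ 0.3  0.2 -0.3] op 0.647 g 43.0
```

Very close to contact. I'll go on in small steps while watching the force.

{"name": "play_rows", "arguments": {"dp": [[0,0,0.01],[0,0,0.02],[0,0,0.03],[0,0,0.03]], "rot": [[0,0,0],[0,0,0],[0,0,0],[0,0,0]]}}

```text
clock: 6.6
eef_pos: [456.1, -65.0, 25.4]
tcp_rot: [3.141, -0.0, 1.333]
contact_force: [-3.6, 1.0, 11.4]
opening: 0.641
grasp_force: 44.1
```

```bash
python3 plan.py
```

```text
6.6 [456.1 -65.   25.4] [ 3.141 -0.     1.333] F [-3.6  1.  11.4] op 0.641 g 44.1
```

{"name": "play_rows", "arguments": {"dp": [[0,0,0],[0,0,0],[0,0,0],[0,0,0],[0,0,-0.02]], "rot": [[0,0,0],[0,0,0],[0,0,0],[0,0,0],[0,0,0]], "fingers": 1}}

```text
clock: 7.02
eef_pos: [455.9, -65.0, 25.3]
tcp_rot: [-3.141, 0.0, 1.333]
contact_force: [-0.9, 0.2, 0.6]
opening: 1.001
grasp_force: 0.0
```

{"name": "play_rows", "arguments": {"dp": [[0,0,-0.2],[0,0,-0.7],[0,0,-1.4],[0,0,-2.2],[0,0,-3]], "rot": [[0,0,0],[0,0,0],[0,0,0],[0,0,0],[0,0,0]]}}

```text
clock: 7.43
eef_pos: [455.4, -65.0, 147.1]
tcp_rot: [-3.141, 0.0, 1.333]
contact_force: [1.5, 0.4, 0.6]
opening: 0.996
grasp_force: 0.0
```

```bash
python3 plan.py 605 319.5 120 1.334 30
```

```text
7.43 [455.4 -65.  147.1] [-3.141  0.     1.333] F [1.5 0.4 0.6] op 0.996 g 0.0
-> [605.0, 319.5, 120.0, 1.334, 30.0]
{"dp": [[0.73, 0.1, 0.05], [1.46, 0.2, 0.1], [2.19, 0.29, 0.14], [2.92, 0.39, 0.19], [3.65, 0.49, 0.24]], "rot": [[0.0, 0.0, 0.0], [0.0, 0.0, 0.0], [0.0, 0.0, 0.0], [0.0, 0.0, 0.0], [0.0, 0.0, 0.0]]}
{"dp": [[0.73, 0.1, 0.05], [1.46, 0.2, 0.1], [2.19, 0.29, 0.14], [2.92, 0.39, 0.19], [3.65, 0.49, 0.24]], "rot": [[0.0, 0.0, 0.0], [0.0, 0.0, 0.0], [0.0, 0.0, 0.0], [0.0, 0.0, 0.0], [0.0, 0.0, 0.0]]}
{"dp": [[0.73, 0.1, 0.05], [1.46, 0.2, 0.1], [2.19, 0.3, 0.14], [2.92, 0.39, 0.19]], "rot": [[0.0, 0.0, 0.0], [0.0, 0.0, 0.0], [0.0, 0.0, 0.0], [0.0, 0.0, 0.0]]}
```

```bash
python3 plan.py 605 319.5 120 1.334 30
```

```text
7.43 [455.4 -65.  147.1] [-3.141  0.     1.333] F [1.5 0.4 0.6] op 0.996 g 0.0
-> [605.0, 319.5, 120.0, 1.334, 30.0]
{"dp": [[0.73, 0.1, 0.05], [1.46, 0.2, 0.1], [2.19, 0.29, 0.14], [2.92, 0.39, 0.19], [3.65, 0.49, 0.24]], "rot": [[0.0, 0.0, 0.0], [0.0, 0.0, 0.0], [0.0, 0.0, 0.0], [0.0, 0.0, 0.0], [0.0, 0.0, 0.0]]}
{"dp": [[0.73, 0.1, 0.05], [1.46, 0.2, 0.1], [2.19, 0.29, 0.14], [2.92, 0.39, 0.19], [3.65, 0.49, 0.24]], "rot": [[0.0, 0.0, 0.0], [0.0, 0.0, 0.0], [0.0, 0.0, 0.0], [0.0, 0.0, 0.0], [0.0, 0.0, 0.0]]}
{"dp": [[0.73, 0.1, 0.05], [1.46, 0.2, 0.1], [2.19, 0.3, 0.14], [2.92, 0.39, 0.19]], "rot": [[0.0, 0.0, 0.0], [0.0, 0.0, 0.0], [0.0, 0.0, 0.0], [0.0, 0.0, 0.0]]}
```

{"name": "play_rows", "arguments": {"dp": [[0.73,0.1,0.05],[1.46,0.2,0.1],[2.19,0.29,0.14],[2.92,0.39,0.19],[3.65,0.49,0.24]], "rot": [[0,0,0],[0,0,0],[0,0,0],[0,0,0],[0,0,0]], "fingers": 0.7}}

```text
clock: 7.85
eef_pos: [509.8, 73.6, 136.6]
tcp_rot: [3.141, -0.0, 1.333]
contact_force: [0.9, 0.5, 0.4]
opening: 0.7
grasp_force: 0.0
```

{"name": "play_rows", "arguments": {"dp": [[0.73,0.1,0.05],[1.46,0.2,0.1],[2.19,0.29,0.14],[2.92,0.39,0.19],[3.65,0.49,0.24]], "rot": [[0,0,0],[0,0,0],[0,0,0],[0,0,0],[0,0,0]]}}

```text
clock: 8.27
eef_pos: [563.2, 211.0, 126.8]
tcp_rot: [3.141, -0.0, 1.333]
contact_force: [0.5, -0.5, -0.1]
opening: 0.695
grasp_force: 0.0
```

{"name": "play_rows", "arguments": {"dp": [[0.73,0.1,0.05],[1.46,0.2,0.1],[2.19,0.3,0.14],[2.92,0.39,0.19],[2.92,0.39,0.19]], "rot": [[0,0,0],[0,0,0],[0,0,0],[0,0,0],[0,0,0]]}}

```text
clock: 8.68
eef_pos: [606.9, 324.1, 119.0]
tcp_rot: [3.14, -0.003, 1.335]
contact_force: [-1.7, -1.0, 0.5]
opening: 0.7
grasp_force: 0.0
```

{"name": "play_rows", "arguments": {"dp": [[0,0,0],[0,0,0],[0,0,0]], "rot": [[0,0,0],[0,0,0],[0,0,0]]}}

```text
clock: 8.93
eef_pos: [605.0, 318.2, 118.8]
tcp_rot: [-3.141, 0.001, 1.333]
contact_force: [-0.2, -0.3, 0.1]
opening: 0.702
grasp_force: 0.0
```

```bash
python3 plan.py 605 319.5 40 1.334 25 / 605 319.5 1 1.334 10; cat > look.py <<'E'
# re-measure a placed/stock item: name kind topseed sideseed rads z
from vis import *
import sys
k=sys.argv[1]; a=eval(sys.argv[2]);b=eval(sys.argv[3]);ra,rb,z=map(int,sys.argv[4:7]); q=[]
for nm,s,rd in(("top",a,ra),("side",b,rb)):
    f=optics.grab_frame(nm); o=blob(f,k,s,rd)
    if o: q.append(ray(f,o[0])); print(nm,np.round(o[0],1),cv2.boundingRect(o[1]),plane(f,o[0],z).round(1))
if len(q)==2: print(tri(q).round(1))
E
python3 look.py white "(295,238)" "(324,205)" 20 24 44
python3 -c "
from vis import *
f=optics.grab_frame('side');g=optics.grab_frame('top')
cv2.imwrite('pics/e1.png',np.hstack([cv2.resize(g['color'][200:290,260:370],(400,330)),cv2.resize(f['color'][160:260,270:390],(400,330))])[...,::-1])"
```

```text
8.93 [605.  318.2 118.8] [-3.141e+00  1.000e-03  1.333e+00] F [-0.2 -0.3  0.1] op 0.702 g 0.0
-> [605.0, 319.5, 40.0, 1.334, 25.0]
{"dp": [[0.01, 0.0, 0.49], [0.02, 0.0, 0.99], [0.02, -0.01, 1.48], [0.03, -0.01, 1.97]], "rot": [[0.0, 0.0, 0.0], [0.0, 0.0, -0.01], [0.0, 0.01, -0.01], [0.0, 0.01, -0.01]]}
-> [605.0, 319.5, 1.0, 1.334, 10.0]
{"dp": [[0.0, 0.0, 0.24], [0.0, 0.0, 0.49], [0.0, 0.0, 0.73], [0.0, 0.0, 0.97]], "rot": [[0.0, 0.0, 0.0], [0.0, 0.0, 0.0], [0.0, 0.0, 0.0], [0.0, 0.0, 0.0]]}
top [294.  243.2] (284, 233, 21, 22) [457.2 -61.3  44. ]
side [328.8 208. ] (315, 195, 32, 30) [450.8 -69.7  44. ]
[452.6 -61.3  53.8]
```

View pics/e1.png

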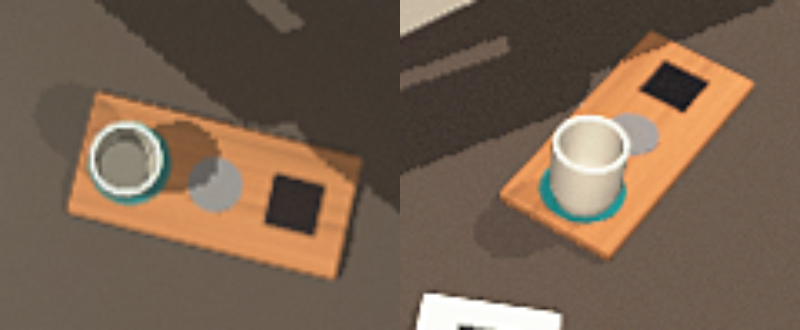

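The cup stands upright inside the teal disc: the top crop has the rim at (126,160) and teal all round it. Now the orange pod.

{"name": "play_rows", "arguments": {"dp": [[0.01,0,0.5],[0.02,0,1],[0.02,0,1.5],[0.03,0,1.95],[0.03,0,1.95]], "rot": [[0,0,0],[0,0,0],[0,0,0],[0,0,0],[0,0,0]]}}

```text
clock: 9.55
eef_pos: [603.5, 318.8, 37.1]
tcp_rot: [-3.137, 0.004, 1.333]
contact_force: [-1.5, -1.5, 0.1]
opening: 0.698
grasp_force: 0.0
```

{"name": "play_rows", "arguments": {"dp": [[0,0,0.2],[0,0,0.4],[0,0,0.6],[0,0,0.8],[0,0,0.97]], "rot": [[0,0,0],[0,0,0],[0,0,0],[0,0,0],[0,0,0]]}}

```text
clock: 9.97
eef_pos: [605.9, 320.5, 1.5]
tcp_rot: [3.141, -0.0, 1.333]
contact_force: [-0.3, -0.2, -0.3]
opening: 0.702
grasp_force: 0.0
```

{"name": "play_rows", "arguments": {"dp": [[0,0,0],[0,0,0],[0,0,0],[0,0,0],[0,0,0]], "rot": [[0,0,0],[0,0,0],[0,0,0],[0,0,0],[0,0,0]], "fingers": 0.2, "grip_force": 25}}

```text
clock: 10.38
eef_pos: [606.1, 320.7, 2.6]
tcp_rot: [3.141, -0.0, 1.333]
contact_force: [-2.1, -0.8, 3.2]
opening: 0.244
grasp_force: 20.3
```

{"name": "play_rows", "arguments": {"dp": [[0,0,0],[0,0,0],[0,0,0],[0,0,0],[0,0,0]], "rot": [[0,0,0],[0,0,0],[0,0,0],[0,0,0],[0,0,0]]}}

```text
clock: 10.8
eef_pos: [606.1, 320.7, 2.5]
tcp_rot: [3.141, -0.001, 1.333]
contact_force: [-1.4, -0.4, 5.4]
opening: 0.243
grasp_force: 21.5
```

```bash
python3 plan.py 605 319.5 100 1.334 25 / 425.9 -195.2 100 1.334 30
python3 - <<'E'
from vis import *
for n,b in(("top",(280,225,312,258)),("side",(312,180,348,222))):
    f=optics.grab_frame(n); h=cv2.cvtColor(f["color"],cv2.COLOR_RGB2HSV)[b[1]:b[3],b[0]:b[2]]
    m=((h[...,1]<60)&(h[...,2]>(110 if n=="top" else 100))).astype(np.uint8)
    c=max(cv2.findContours(m,0,cv2.CHAIN_APPROX_NONE)[0],key=len); e=cv2.fitEllipse(cv2.convexHull(c)); bb=cv2.boundingRect(c)
    M=cv2.moments(cv2.convexHull(c));x=(M["m10"]/M["m00"]+b[0],M["m01"]/M["m00"]+b[1])
    print(n,e,bb,np.round(x,1),plane(f,x,44).round(1),plane(f,(e[0][0]+b[0],e[0][1]+b[1]),72).round(1))
E
```

```text
10.8 [606.1 320.7   2.5] [ 3.141e+00 -1.000e-03  1.333e+00] F [-1.4 -0.4  5.4] op 0.243 g 21.5
-> [605.0, 319.5, 100.0, 1.334, 25.0]
{"dp": [[-0.01, 0.0, -0.61], [-0.02, -0.01, -1.22], [-0.03, -0.01, -1.83], [-0.03, -0.02, -2.44]], "rot": [[0.0, 0.0, 0.0], [0.0, 0.0, 0.0], [0.0, 0.0, -0.01], [0.0, 0.0, -0.01]]}
-> [425.9, -195.2, 100.0, 1.334, 30.0]
{"dp": [[-0.71, -0.07, 0.0], [-1.43, -0.14, 0.0], [-2.14, -0.21, 0.0], [-2.85, -0.28, 0.0], [-3.57, -0.35, 0.0]], "rot": [[0.0, 0.0, 0.0], [0.0, 0.0, 0.0], [0.0, 0.0, 0.0], [0.0, 0.0, 0.0], [0.0, 0.0, 0.0]]}
{"dp": [[-0.71, -0.07, 0.0], [-1.43, -0.14, 0.0], [-2.14, -0.21, 0.0], [-2.85, -0.28, 0.0], [-3.57, -0.35, 0.0]], "rot": [[0.0, 0.0, 0.0], [0.0, 0.0, 0.0], [0.0, 0.0, 0.0], [0.0, 0.0, 0.0], [0.0, 0.0, 0.0]]}
{"dp": [[-0.71, -0.07, 0.0], [-1.43, -0.14, 0.0], [-2.14, -0.21, 0.0], [-2.85, -0.28, 0.0], [-3.57, -0.35, 0.0]], "rot": [[0.0, 0.0, 0.0], [0.0, 0.0, 0.0], [0.0, 0.0, 0.0], [0.0, 0.0, 0.0], [0.0, 0.0, 0.0]]}
{"dp": [[-0.71, -0.07, 0.0], [-1.43, -0.14, 0.0], [-2.14, -0.21, 0.0], [-2.85, -0.28, 0.0]], "rot": [[0.0, 0.0, 0.0], [0.0, 0.0, 0.0], [0.0, 0.0, 0.0], [0.0, 0.0, 0.0]]}
top ((14.010542869567871, 18.136655807495117), (19.932479858398438, 21.72197723388672), 23.480384826660156) (4, 8, 21, 22) [294.  243.1] [457.3 -61.2  44. ] [454.4 -60.5  72. ]
side ((17.61089324951172, 26.523971557617188), (28.80471420288086, 36.2155876159668), 51.072052001953125) (3, 15, 33, 27) [329.2 207.1] [450.8 -72.7  44. ] [445.3 -51.   72. ]
```

The opening of 0.243 is smaller than a 30 mm body should give, so I'll look before lifting.

```bash
python3 - <<'E'
from vis import *
f=optics.grab_frame('side');g=optics.grab_frame('top')
cv2.imwrite('pics/f1.png',np.hstack([cv2.resize(g['color'][150:230,120:210],(400,356)),cv2.resize(f['color'][275:355,150:240],(400,356))])[...,::-1])
E
```

```text
(no output)
```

View pics/f1.png

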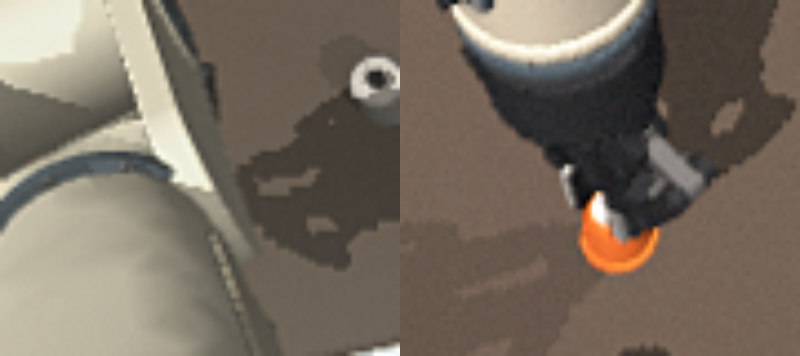

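```bash
python3 - <<'E'
from vis import *
f=optics.grab_frame('side')
for X in [(606.1,320.7,22),(606.1,320.7,30),(606.1+15*.972,320.7-15*.235,22),(606.1-15*.972,320.7+15*.235,22),(606.1-15*.972+11*.235,320.7+15*.235+11*.972,10),(606.1-15*.972-11*.235,320.7+15*.235-11*.972,10),(605,319.5,0),(605,319.5,30)]:
    p=cv2.projectPoints(np.float64([X]),cv2.Rodrigues(f["R"])[0],np.float64(f["t"]),f["mtx"],np.array(f["D"]))[0].ravel()
    print(np.round(X),p.round(1),((p-[150,275])*[4.444,4.45]+[400,0]).round())
im=f["color"]; cv2.imwrite('pics/f2.png',cv2.resize(im[300:345,175:235],(800,600),interpolation=0)[...,::-1])
E
```

```text
[606. 321.  22.] [197.1 322.6] [609. 212.]
[606. 321.  30.] [196.6 320.9] [607. 204.]
[621. 317.  22.] [191.8 318.7] [586. 195.]
[592. 324.  22.] [202.4 326.6] [633. 230.]
[594. 335.  10.] [199.5 333.1] [620. 259.]
[589. 314.  10.] [206.6 325.3] [651. 224.]
[605. 320.   0.] [199.  327.1] [618. 232.]
[605. 320.  30.] [197.4 320.6] [611. 203.]
```

View pics/f2.png

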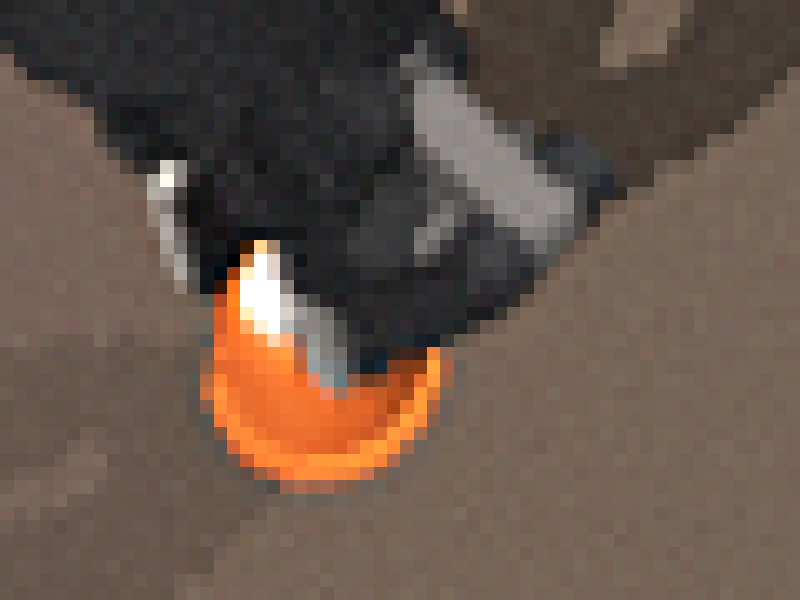

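{"name": "play_rows", "arguments": {"dp": [[0,0,0],[0,0,0],[0,0,0],[0,0,0],[0,0,0]], "rot": [[0,0,0],[0,0,0],[0,0,0],[0,0,0],[0,0,0]], "fingers": 0.6}}

```text
clock: 11.47
eef_pos: [605.8, 320.5, 1.7]
tcp_rot: [-3.141, 0.0, 1.333]
contact_force: [-0.5, -0.5, 0.4]
opening: 0.601
grasp_force: 0.0
```

```bash
python3 plan.py;  python3 - <<'E'
from vis import *
f=optics.grab_frame('side')
im=f["color"]; cv2.imwrite('pics/f3.png',cv2.resize(im[285:345,160:240],(800,600),interpolation=0)[...,::-1])
E
```

```text
11.47 [605.8 320.5   1.7] [-3.141  0.     1.333] F [-0.5 -0.5  0.4] op 0.601 g 0.0
```

View pics/f3.png

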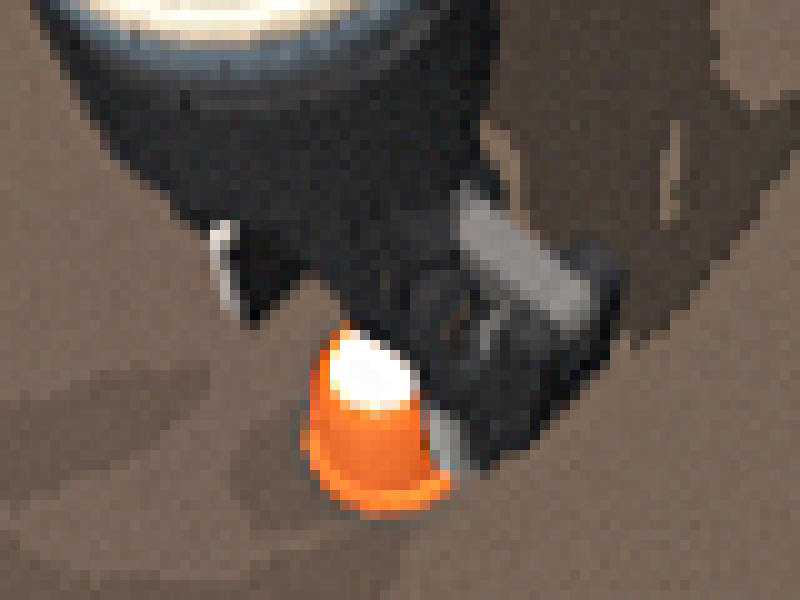

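The pod has not moved, and the fingers straddle it with the tips near the flange. I'll go 2.5 mm lower, grip again, lift a little and check.

{"name": "play_rows", "arguments": {"dp": [[0,0,0.03],[-0.02,0,0.06],[-0.03,0,0.06]], "rot": [[0,0,0],[0,0,0],[0,0,0]], "fingers": 0.6}}

```text
clock: 11.77
eef_pos: [605.4, 319.2, -0.9]
tcp_rot: [-3.141, 0.0, 1.333]
contact_force: [-0.3, 0.6, 0.4]
opening: 0.598
grasp_force: 0.0
```

{"name": "play_rows", "arguments": {"dp": [[0,0,0],[0,0,0],[0,0,0],[0,0,0],[0,0,0]], "rot": [[0,0,0],[0,0,0],[0,0,0],[0,0,0],[0,0,0]], "fingers": 0.2, "grip_force": 25}}

```text
clock: 12.18
eef_pos: [605.7, 319.4, 0.2]
tcp_rot: [3.141, -0.0, 1.333]
contact_force: [-1.9, -0.5, 6.0]
opening: 0.284
grasp_force: 20.9
```

{"name": "play_rows", "arguments": {"dp": [[0,0,-0.1],[0,0,-0.3],[0,0,-0.6],[0,0,-0.6],[0,0,-0.6]], "rot": [[0,0,0],[0,0,0],[0,0,0],[0,0,0],[0,0,0]]}}

```text
clock: 12.6
eef_pos: [606.4, 319.8, 24.9]
tcp_rot: [3.14, -0.002, 1.333]
contact_force: [0.1, 0.6, -0.2]
opening: 0.201
grasp_force: 0.0
```

```bash
python3 plan.py 606 320.7 100 1.334 25 / 425.9 -195.2 100 1.334 30;  python3 - <<'E'
from vis import *
f=optics.grab_frame('side')
im=f["color"]; cv2.imwrite('pics/f4.png',cv2.resize(im[275:335,160:240],(800,600),interpolation=0)[...,::-1])
E
```

```text
12.6 [606.4 319.8  24.9] [ 3.140e+00 -2.000e-03  1.333e+00] F [ 0.1  0.6 -0.2] op 0.201 g 0.0
-> [606.0, 320.7, 100.0, 1.334, 25.0]
{"dp": [[0.01, 0.0, -0.47], [0.01, -0.01, -0.94], [0.02, -0.01, -1.41], [0.02, -0.01, -1.88]], "rot": [[0.0, 0.0, 0.0], [0.01, -0.01, 0.0], [0.01, -0.01, -0.01], [0.02, -0.01, -0.01]]}
-> [425.9, -195.2, 100.0, 1.334, 30.0]
{"dp": [[-0.72, -0.07, 0.0], [-1.43, -0.14, 0.0], [-2.15, -0.21, 0.0], [-2.86, -0.28, 0.0], [-3.58, -0.36, 0.0]], "rot": [[0.0, 0.0, 0.0], [0.0, 0.0, 0.0], [0.0, 0.0, 0.0], [0.0, 0.0, 0.0], [0.0, 0.0, 0.0]]}
{"dp": [[-0.72, -0.07, 0.0], [-1.43, -0.14, 0.0], [-2.15, -0.21, 0.0], [-2.86, -0.28, 0.0], [-3.58, -0.36, 0.0]], "rot": [[0.0, 0.0, 0.0], [0.0, 0.0, 0.0], [0.0, 0.0, 0.0], [0.0, 0.0, 0.0], [0.0, 0.0, 0.0]]}
{"dp": [[-0.72, -0.07, 0.0], [-1.43, -0.14, 0.0], [-2.15, -0.21, 0.0], [-2.86, -0.28, 0.0], [-3.58, -0.36, 0.0]], "rot": [[0.0, 0.0, 0.0], [0.0, 0.0, 0.0], [0.0, 0.0, 0.0], [0.0, 0.0, 0.0], [0.0, 0.0, 0.0]]}
{"dp": [[-0.72, -0.07, 0.0], [-1.43, -0.14, 0.0], [-2.15, -0.21, 0.0], [-2.86, -0.28, 0.0]], "rot": [[0.0, 0.0, 0.0], [0.0, 0.0, 0.0], [0.0, 0.0, 0.0], [0.0, 0.0, 0.0]]}
```

View pics/f4.png

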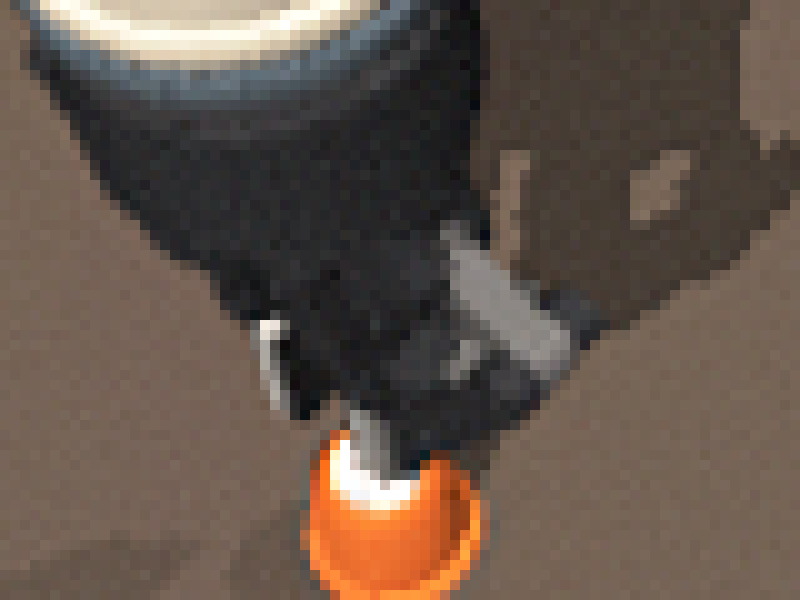

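The grip slipped off and the pod is still standing. The two openings (0.243, then 0.284 after I moved 1.3 mm along tool -x) look like chords of the round body. So the pads may really sit off the TCP along tool x, gripping the pod off-centre. I'll raise the tool and measure the pads in both views by fixing on their tips.

{"name": "play_rows", "arguments": {"dp": [[0,0,-0.5],[0,0,-1],[0,0,-1.2],[0,0,-1.2],[0,0,-1.2]], "rot": [[0,0,0],[0,0,0],[0,0,0],[0,0,0],[0,0,0]], "fingers": 0.8}}

```text
clock: 13.07
eef_pos: [605.5, 319.3, 71.2]
tcp_rot: [3.141, -0.0, 1.333]
contact_force: [0.0, 0.4, 0.9]
opening: 0.801
grasp_force: 0.0
```

```bash
python3 plan.py; python3 look.py silver "(166,194)" "(199,322)" 12 12 30;  python3 - <<'E'
from vis import *
f=optics.grab_frame('side'); 
x,y=130,240
im=cv2.resize(f["color"][y:y+100,x:x+130],(780,600),interpolation=0)
p=telemetry.sense()["eef_pos"]; tx=np.array([.235,.972,0]);ty=np.array([.972,-.235,0])
for a in(-11,0,11):
  for s in(-34,34):
    for z in (10,32):
      q=cv2.projectPoints(np.float64([p+tx*a+ty*s+[0,0,z]]),cv2.Rodrigues(f["R"])[0],np.float64(f["t"]),f["mtx"],np.array(f["D"]))[0].ravel()
      cv2.circle(im,tuple(int(v) for v in (q-[x,y]+.5)*6),4,(255,0,0) if a==11 else ((0,255,0) if a==0 else (0,0,255)),-1)
cv2.imwrite('pics/g1.png',im[...,::-1])
E
```

```text
13.07 [605.5 319.3  71.2] [ 3.141 -0.     1.333] F [0.  0.4 0.9] op 0.801 g 0.0
top [160.  190.1] (156, 184, 10, 11) [610.  332.2  30. ]
side [197.2 321.1] (193, 317, 9, 9) [604.7 320.7  30. ]
[603.  327.4  45.8]
```

View pics/g1.png

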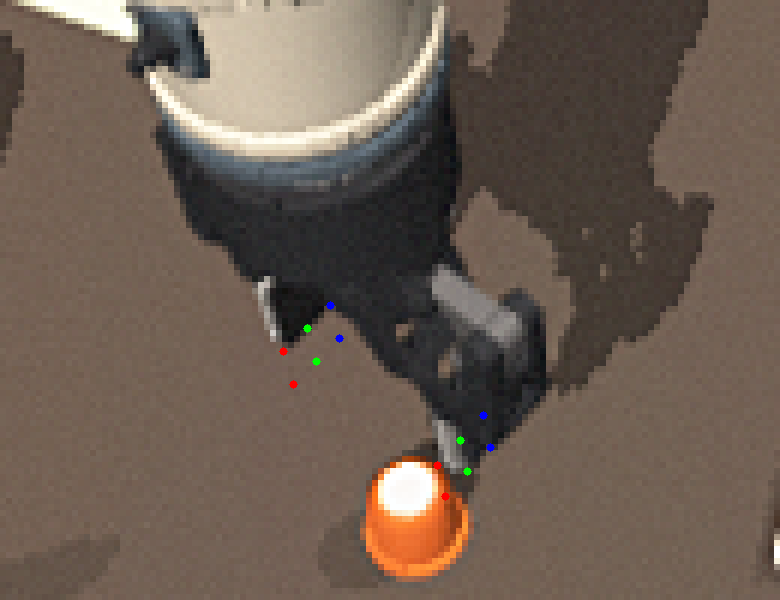

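Projected and actual pads disagree by about 10–13 mm, with the fingers lying towards tool -x. I'll test directly by shifting +12 mm along tool x and closing gently.

{"name": "play_rows", "arguments": {"dp": [[0.15,0,0],[0.3,0,0.3],[0.3,0,0.8],[0.3,0,1.2],[0.3,0,1.4]], "rot": [[0,0,0],[0,0,0],[0,0,0],[0,0,0],[0,0,0]], "fingers": 0.7}}

```text
clock: 13.63
eef_pos: [606.9, 330.9, 12.1]
tcp_rot: [-3.139, 0.002, 1.333]
contact_force: [-1.0, -0.5, -1.0]
opening: 0.702
grasp_force: 0.0
```

{"name": "play_rows", "arguments": {"dp": [[0,0,0.1],[0,0,0.2],[0,0,0.3],[0,0,0.35],[0,0,0.35]], "rot": [[0,0,0],[0,0,0],[0,0,0],[0,0,0],[0,0,0]]}}

```text
clock: 14.05
eef_pos: [608.5, 331.1, 1.5]
tcp_rot: [3.141, -0.0, 1.333]
contact_force: [0.0, -1.2, -0.2]
opening: 0.701
grasp_force: 0.0
```

{"name": "play_rows", "arguments": {"dp": [[0,0,0],[0,0,0],[0,0,0],[0,0,0],[0,0,0]], "rot": [[0,0,0],[0,0,0],[0,0,0],[0,0,0],[0,0,0]], "fingers": 0.2, "grip_force": 20}}

```text
clock: 14.47
eef_pos: [609.5, 332.0, 3.1]
tcp_rot: [3.14, -0.002, 1.333]
contact_force: [9.9, 0.9, 42.6]
opening: 0.205
grasp_force: 22.7
```

{"name": "play_rows", "arguments": {"dp": [[0,0,0],[0,0,0],[0,0,0]], "rot": [[0,0,0],[0,0,0],[0,0,0]]}}

```text
clock: 14.72
eef_pos: [610.8, 331.7, 4.1]
tcp_rot: [3.138, -0.003, 1.333]
contact_force: [2.1, -2.0, 13.6]
opening: 0.198
grasp_force: 6.3
```

{"name": "play_rows", "arguments": {"dp": [[0,0,0],[0,0,0],[0,0,0],[0,0,-0.5],[0,0,-1.5]], "rot": [[0,0,0],[0,0,0],[0,0,0],[0,0,0],[0,0,0]], "fingers": 0.7}}

```text
clock: 15.13
eef_pos: [604.8, 329.0, 57.1]
tcp_rot: [-3.135, 0.006, 1.333]
contact_force: [1.0, 0.5, -0.4]
opening: 0.699
grasp_force: 0.0
```

{"name": "play_rows", "arguments": {"dp": [[0,-0.8,-0.8],[0,-1.6,-1.5],[0,-2.4,-1.5],[0,-3.2,-1.5],[0,-3.2,-1.5]], "rot": [[0,0,0],[0,0,0],[0,0,0],[0,0,0],[0,0,0]]}}

```text
clock: 15.55
eef_pos: [478.8, 361.6, 121.9]
tcp_rot: [-3.139, 0.001, 1.335]
contact_force: [0.7, 0.3, -1.2]
opening: 0.7
grasp_force: 0.0
```

{"name": "play_rows", "arguments": {"dp": [[0,-0.8,0],[0,-1.6,0],[0,-2.4,0],[0,-3.2,0],[0,-3.2,0]], "rot": [[0,0,0],[0,0,0],[0,0,0],[0,0,0],[0,0,0]]}}

```text
clock: 15.97
eef_pos: [354.9, 391.1, 121.0]
tcp_rot: [-3.139, 0.002, 1.335]
contact_force: [0.1, -0.3, -1.0]
opening: 0.698
grasp_force: 0.0
```

```bash
python3 plan.py; python3 look.py silver "(166,194)" "(199,322)" 14 14 30; python3 look.py orange "(166,194)" "(199,326)" 18 20 14; python3 - <<'E'
from vis import *
f=optics.grab_frame('side');g=optics.grab_frame('top')
cv2.imwrite('pics/h1.png',np.hstack([cv2.resize(g['color'][150:270,100:220],(400,400)),cv2.resize(f['color'][220:360,140:280],(400,400))])[...,::-1])
E
```

```text
15.97 [354.9 391.1 121. ] [-3.139e+00  2.000e-03  1.335e+00] F [ 0.1 -0.3 -1. ] op 0.698 g 0.0
top [164.4 190.7] (162, 188, 6, 6) [608.3 319.1  30. ]
side [195.8 320.6] (192, 317, 9, 8) [608.  320.8  30. ]
[608.9 319.7  27.3]
top [165.9 192.5] (160, 187, 13, 12) [606.4 317.9  14. ]
side [197.1 325.7] (189, 316, 18, 20) [605.5 323.6  14. ]
[608.4 320.1   4.8]
```

View pics/h1.png

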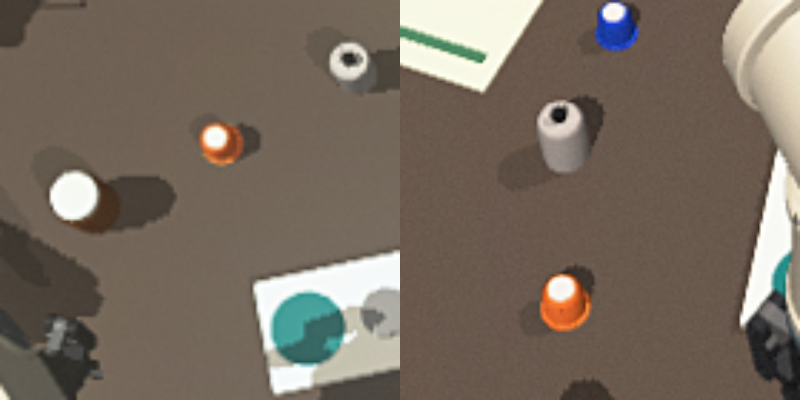

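The pod still stands upright, now at (608.6,319.5). To settle the height question I'll do a touch test on bare table at (480,362) with shut fingers.

{"name": "play_rows", "arguments": {"dp": [[0,0.8,0.3],[0,1.6,0.6],[0,2.4,0.9],[0,3.15,1.2],[0,3.15,1.5]], "rot": [[0,0,0],[0,0,0],[0,0,0],[0,0,0],[0,0,0]], "fingers": 0}}

```text
clock: 16.68
eef_pos: [488.3, 360.5, 61.1]
tcp_rot: [3.138, -0.002, 1.33]
contact_force: [0.7, -0.1, 1.0]
opening: 0.006
grasp_force: 0.0
```

{"name": "play_rows", "arguments": {"dp": [[0,0,0.2],[0,0,0.5],[0,0,0.8],[0,0,1.1],[0,0,1.15]], "rot": [[0,0,0],[0,0,0],[0,0,0],[0,0,0],[0,0,0]]}}

```text
clock: 17.1
eef_pos: [480.1, 361.1, 13.2]
tcp_rot: [-3.139, 0.002, 1.334]
contact_force: [-0.3, -0.0, -0.3]
opening: 0.001
grasp_force: 0.0
```

{"name": "play_rows", "arguments": {"dp": [[0,0,0.05],[0,0,0.1],[0,0,0.15],[0,0,0.2],[0,0,0.2]], "rot": [[0,0,0],[0,0,0],[0,0,0],[0,0,0],[0,0,0]]}}

```text
clock: 17.52
eef_pos: [482.0, 361.7, 7.5]
tcp_rot: [3.141, -0.0, 1.333]
contact_force: [0.5, -0.1, 0.5]
opening: 0.0
grasp_force: 0.0
```

```bash
python3 plan.py
```

```text
17.52 [482.  361.7   7.5] [ 3.141 -0.     1.333] F [ 0.5 -0.1  0.5] op 0.0 g 0.0
```

{"name": "play_rows", "arguments": {"dp": [[0,0,0.04],[0,0,0.08],[0,0,0.12],[0,0,0.15],[0,0,0.15]], "rot": [[0,0,0],[0,0,0],[0,0,0],[0,0,0],[0,0,0]]}}

```text
clock: 17.93
eef_pos: [481.9, 361.5, 1.2]
tcp_rot: [-3.141, 0.0, 1.333]
contact_force: [0.1, -0.6, -0.3]
opening: 0.0
grasp_force: 0.0
```

{"name": "play_rows", "arguments": {"dp": [[0,0,0.03],[0,0,0.04],[0,0,0.04]], "rot": [[0,0,0],[0,0,0],[0,0,0]]}}

```text
clock: 18.18
eef_pos: [482.0, 361.6, -0.2]
tcp_rot: [-3.142, 0.0, 1.333]
contact_force: [0.9, -0.3, -0.2]
opening: 0.003
grasp_force: 0.0
```

```bash
python3 plan.py; python3 - <<'E'
from vis import *
p=telemetry.sense()["eef_pos"]
out=[]
for n in("top","side"):
    f=optics.grab_frame(n)
    q=cv2.projectPoints(np.float64([p]),cv2.Rodrigues(f["R"])[0],np.float64(f["t"]),f["mtx"],np.array(f["D"]))[0].ravel()
    print(n,q.round(1)); x,y=(q-[30,30]).astype(int)
    im=cv2.resize(f["color"][y:y+60,x:x+60],(400,400),interpolation=0); im=cv2.convertScaleAbs(im,alpha=1.5,beta=15); cv2.circle(im,tuple(int(v) for v in (q-[x,y]+.5)*6.667),3,(255,0,0),-1); out.append(im)
cv2.imwrite('pics/i1.png',np.hstack(out)[...,::-1])
E
```

```text
18.18 [ 4.820e+02  3.616e+02 -2.000e-01] [-3.142  0.     1.333] F [ 0.9 -0.3 -0.2] op 0.003 g 0.0
top [150.3 234.5]
side [242.7 367.3]
```

View pics/i1.png

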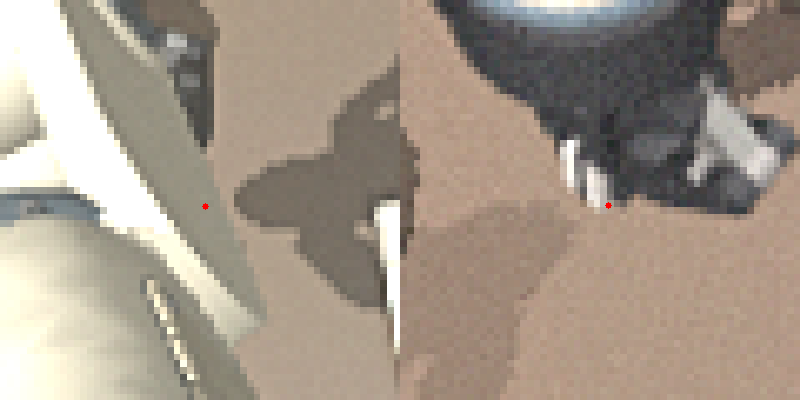

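The shut tip appears at the projected TCP, but its shadow stands apart from it and there's no contact at z≈0. So the tips seem higher than reported. I'll continue down in small force-watched steps.

{"name": "play_rows", "arguments": {"dp": [[0,0,0.03],[0,0,0.06],[0,0,0.08],[0,0,0.08]], "rot": [[0,0,0],[0,0,0],[0,0,0],[0,0,0]]}}

```text
clock: 18.62
eef_pos: [481.9, 361.5, -3.6]
tcp_rot: [-3.141, 0.0, 1.333]
contact_force: [-0.3, 0.1, -0.1]
opening: 0.002
grasp_force: 0.0
```

```bash
python3 plan.py
```

```text
18.62 [481.9 361.5  -3.6] [-3.141  0.     1.333] F [-0.3  0.1 -0.1] op 0.002 g 0.0
```

Still no contact at z = -3.6, so the real tips are higher than the reported TCP. Continuing.

{"name": "play_rows", "arguments": {"dp": [[0,0,0.03],[0,0,0.06],[0,0,0.08],[0,0,0.08]], "rot": [[0,0,0],[0,0,0],[0,0,0],[0,0,0]]}}

```text
clock: 18.95
eef_pos: [481.9, 361.5, -6.7]
tcp_rot: [-3.141, 0.0, 1.333]
contact_force: [-0.3, 0.6, -0.0]
opening: 0.002
grasp_force: 0.0
```

{"name": "play_rows", "arguments": {"dp": [[0,0,0.03],[0,0,0.05],[0,0,0.05]], "rot": [[0,0,0],[0,0,0],[0,0,0]]}}

```text
clock: 19.2
eef_pos: [482.0, 361.6, -8.7]
tcp_rot: [-3.141, 0.0, 1.333]
contact_force: [-0.3, 0.1, -0.0]
opening: 0.002
grasp_force: 0.0
```

```bash
python3 plan.py
```

```text
19.2 [482.  361.6  -8.7] [-3.141  0.     1.333] F [-0.3  0.1 -0. ] op 0.002 g 0.0
```

{"name": "play_rows", "arguments": {"dp": [[0,0,0.03],[0,0,0.05],[0,0,0.05]], "rot": [[0,0,0],[0,0,0],[0,0,0]]}}

```text
clock: 19.45
eef_pos: [481.9, 361.6, -10.7]
tcp_rot: [-3.141, 0.0, 1.333]
contact_force: [0.1, -0.1, -0.3]
opening: 0.0
grasp_force: 0.0
```

{"name": "play_rows", "arguments": {"dp": [[0,0,0.03],[0,0,0.05],[0,0,0.05]], "rot": [[0,0,0],[0,0,0],[0,0,0]]}}

```text
clock: 19.7
eef_pos: [482.0, 361.5, -12.7]
tcp_rot: [-3.141, 0.0, 1.333]
contact_force: [-0.5, 0.1, 0.5]
opening: -0.004
grasp_force: 0.0
```

```bash
python3 plan.py
```

```text
19.7 [482.  361.5 -12.7] [-3.141  0.     1.333] F [-0.5  0.1  0.5] op -0.004 g 0.0
```

{"name": "play_rows", "arguments": {"dp": [[0,0,0.03],[0,0,0.05],[0,0,0.05]], "rot": [[0,0,0],[0,0,0],[0,0,0]]}}

```text
clock: 19.95
eef_pos: [482.0, 361.6, -14.7]
tcp_rot: [-3.141, 0.0, 1.333]
contact_force: [0.6, -0.5, -0.4]
opening: 0.0
grasp_force: 0.0
```

{"name": "play_rows", "arguments": {"dp": [[0,0,0.03],[0,0,0.05],[0,0,0.05]], "rot": [[0,0,0],[0,0,0],[0,0,0]]}}

```text
clock: 20.2
eef_pos: [482.0, 361.6, -16.7]
tcp_rot: [-3.141, 0.0, 1.333]
contact_force: [-0.5, 0.5, -0.8]
opening: 0.005
grasp_force: 0.0
```

```bash
python3 plan.py
```

```text
20.2 [482.  361.6 -16.7] [-3.141  0.     1.333] F [-0.5  0.5 -0.8] op 0.005 g 0.0
```

{"name": "play_rows", "arguments": {"dp": [[0,0,0.02],[0,0,0.04],[0,0,0.04]], "rot": [[0,0,0],[0,0,0],[0,0,0]]}}

```text
clock: 20.45
eef_pos: [482.0, 361.6, -18.3]
tcp_rot: [-3.141, 0.0, 1.333]
contact_force: [-0.1, -0.7, 0.2]
opening: 0.0
grasp_force: 0.0
```

```bash
python3 plan.py
```

```text
20.45 [482.  361.6 -18.3] [-3.141  0.     1.333] F [-0.1 -0.7  0.2] op 0.0 g 0.0
```

{"name": "play_rows", "arguments": {"dp": [[0,0,0.02],[0,0,0.04],[0,0,0.04]], "rot": [[0,0,0],[0,0,0],[0,0,0]]}}

```text
clock: 20.7
eef_pos: [482.0, 361.6, -19.9]
tcp_rot: [-3.141, 0.0, 1.333]
contact_force: [0.2, 0.4, -0.9]
opening: 0.0
grasp_force: 0.0
```

```bash
python3 plan.py; python3 - <<'E'
# is the shut tip near its shadow? compare darkest/shaded pixels around predicted tip
from vis import *
f=optics.grab_frame("side"); g=cv2.cvtColor(f["color"],cv2.COLOR_RGB2GRAY); s=cv2.cvtColor(f["color"],cv2.COLOR_RGB2HSV)[...,1]
p=np.array(telemetry.sense()["eef_pos"])
for z in (-20,0,20):
    q=cv2.projectPoints(np.float64([[p[0],p[1],z]]),cv2.Rodrigues(f["R"])[0],np.float64(f["t"]),f["mtx"],np.array(f["D"]))[0].ravel(); print(z,q.round(1))
print("cols 228..260"); 
for y in range(358,382): print(y,g[y,228:262].tolist())
E
```

```text
20.7 [482.  361.6 -19.9] [-3.141  0.     1.333] F [ 0.2  0.4 -0.9] op 0.0 g 0.0
-20 [243.1 371.1]
0 [242.7 367.3]
20 [242.3 363.4]
cols 228..260
358 [97, 100, 104, 104, 97, 45, 37, 35, 37, 31, 41, 39, 40, 34, 30, 35, 30, 35, 34, 35, 41, 42, 37, 38, 44, 46, 54, 52, 51, 51, 100, 114, 118, 120]
359 [94, 97, 97, 99, 108, 64, 38, 39, 35, 31, 42, 37, 39, 40, 33, 29, 28, 37, 37, 37, 40, 39, 38, 39, 38, 46, 51, 47, 44, 41, 117, 119, 118, 116]
360 [99, 100, 96, 96, 103, 98, 58, 38, 34, 34, 31, 39, 40, 40, 30, 28, 30, 32, 40, 33, 34, 35, 36, 38, 36, 33, 46, 42, 39, 63, 111, 118, 117, 114]
361 [101, 95, 98, 96, 97, 102, 89, 65, 31, 24, 60, 42, 35, 42, 28, 35, 23, 31, 30, 50, 51, 41, 46, 43, 46, 50, 43, 29, 49, 73, 88, 108, 119, 118]
362 [96, 96, 102, 97, 98, 104, 104, 76, 78, 115, 167, 75, 34, 35, 39, 27, 18, 18, 49, 54, 58, 53, 58, 54, 67, 57, 49, 32, 73, 78, 75, 82, 113, 121]
363 [95, 96, 97, 97, 100, 101, 90, 89, 75, 149, 152, 67, 32, 43, 36, 29, 21, 20, 56, 56, 52, 54, 53, 59, 66, 49, 38, 31, 66, 78, 77, 69, 95, 113]
364 [98, 96, 100, 101, 99, 92, 85, 89, 76, 151, 107, 54, 35, 44, 44, 24, 2
[... 1838 characters left out ...]
8, 85, 85, 86, 78, 86, 81, 83, 99, 99, 96, 96, 99, 100, 94, 99, 98, 94, 97, 95, 102, 97, 96, 94, 101, 95, 94, 100, 95, 98]
378 [86, 85, 84, 86, 83, 78, 85, 84, 84, 95, 93, 90, 100, 96, 95, 99, 95, 99, 97, 98, 98, 97, 99, 99, 100, 96, 98, 101, 95, 98, 99, 96, 95, 96]
379 [87, 87, 87, 85, 84, 84, 81, 83, 83, 94, 100, 99, 96, 96, 98, 95, 94, 96, 93, 98, 100, 95, 98, 91, 97, 99, 93, 98, 99, 100, 99, 92, 100, 99]
380 [83, 85, 86, 83, 86, 84, 81, 86, 82, 87, 96, 100, 98, 97, 96, 96, 97, 100, 99, 100, 99, 98, 101, 95, 98, 93, 98, 99, 99, 97, 97, 97, 95, 100]
381 [87, 81, 83, 88, 85, 86, 84, 85, 84, 79, 93, 100, 97, 95, 97, 97, 97, 98, 93, 96, 97, 95, 95, 96, 98, 94, 102, 95, 96, 95, 99, 97, 97, 96]
```

The tip's front corner now sits at (241,371), which is where an on-table tip should project, and it meets its shadow. So the real tips are about 20 mm above the reported TCP, with no sideways offset. Finishing the touch in 1 mm steps.

{"name": "play_rows", "arguments": {"dp": [[0,0,0.02],[0,0,0.03],[0,0,0.03]], "rot": [[0,0,0],[0,0,0],[0,0,0]]}}

```text
clock: 21.0
eef_pos: [482.0, 361.6, -21.0]
tcp_rot: [-3.141, 0.0, 1.333]
contact_force: [-0.7, -0.1, -0.0]
opening: -0.003
grasp_force: 0.0
```

```bash
python3 plan.py
```

```text
21.0 [482.  361.6 -21. ] [-3.141  0.     1.333] F [-0.7 -0.1 -0. ] op -0.003 g 0.0
```

Working offset: tips ≈ reported z + 22. Back to the orange pod at (608.6,319.5), gripping at reported z ≈ -19.

{"name": "play_rows", "arguments": {"dp": [[0,0,-0.5],[0,0,-1.2],[0,0,-2],[0,0,-2.6],[0,0,-2.6]], "rot": [[0,0,0],[0,0,0],[0,0,0],[0,0,0],[0,0,0]], "fingers": 0.7}}

```text
clock: 21.42
eef_pos: [484.8, 363.6, 88.2]
tcp_rot: [3.137, -0.006, 1.333]
contact_force: [0.5, 1.2, 0.7]
opening: 0.693
grasp_force: 0.0
```

```bash
python3 plan.py 608.6 319.5 80 1.334 28 / 608.6 319.5 20 1.334 20 / 608.6 319.5 -19 1.334 8
```

```text
21.42 [484.8 363.6  88.2] [ 3.137 -0.006  1.333] F [0.5 1.2 0.7] op 0.693 g 0.0
-> [608.6, 319.5, 80.0, 1.334, 28.0]
{"dp": [[-0.07, 0.65, 0.04], [-0.14, 1.31, 0.09], [-0.21, 1.96, 0.13], [-0.28, 2.61, 0.18], [-0.34, 3.27, 0.22]], "rot": [[0.01, -0.01, 0.0], [0.02, -0.02, 0.0], [0.03, -0.03, -0.01], [0.04, -0.05, -0.01], [0.05, -0.06, -0.01]]}
-> [608.6, 319.5, 20.0, 1.334, 20.0]
{"dp": [[0.0, 0.0, 0.5], [0.0, 0.0, 1.0], [0.0, 0.0, 1.5]], "rot": [[0.0, 0.0, 0.0], [0.0, 0.0, 0.0], [0.0, 0.0, 0.0]]}
-> [608.6, 319.5, -19.0, 1.334, 8.0]
{"dp": [[0.0, 0.0, 0.2], [0.0, 0.0, 0.39], [0.0, 0.0, 0.58], [0.0, 0.0, 0.78], [0.0, 0.0, 0.97]], "rot": [[0.0, 0.0, 0.0], [0.0, 0.0, 0.0], [0.0, 0.0, 0.0], [0.0, 0.0, 0.0], [0.0, 0.0, 0.0]]}
```

{"name": "play_rows", "arguments": {"dp": [[-0.06,0.7,0],[-0.12,1.4,0],[-0.18,2.1,0],[-0.24,2.8,0],[-0.28,3.32,0]], "rot": [[0,0,0],[0,0,0],[0,0,0],[0,0,0],[0,0,0]]}}

```text
clock: 21.83
eef_pos: [610.3, 318.5, 82.6]
tcp_rot: [3.141, 0.0, 1.333]
contact_force: [0.1, 0.5, 0.6]
opening: 0.699
grasp_force: 0.0
```

{"name": "play_rows", "arguments": {"dp": [[0,0,0],[0,0,0],[0,0,0.4],[0,0,0.8],[0,0,0.8]], "rot": [[0,0,0],[0,0,0],[0,0,0],[0,0,0],[0,0,0]]}}

```text
clock: 22.25
eef_pos: [605.2, 318.8, 47.8]
tcp_rot: [-3.137, 0.004, 1.334]
contact_force: [-0.6, -1.9, 0.1]
opening: 0.699
grasp_force: 0.0
```

{"name": "play_rows", "arguments": {"dp": [[0,0,0],[0,0,0]], "rot": [[0,0,0],[0,0,0]]}}

```text
clock: 22.42
eef_pos: [608.0, 319.9, 51.6]
tcp_rot: [-3.142, -0.0, 1.334]
contact_force: [-0.0, -1.0, -0.3]
opening: 0.702
grasp_force: 0.0
```

```bash
python3 plan.py 608.6 319.5 10 1.334 20 / 608.6 319.5 -19 1.334 8
```

```text
22.42 [608.  319.9  51.6] [-3.142 -0.     1.334] F [-0.  -1.  -0.3] op 0.702 g 0.0
-> [608.6, 319.5, 10.0, 1.334, 20.0]
{"dp": [[0.0, 0.01, 0.35], [0.0, 0.01, 0.69], [-0.01, 0.02, 1.04]], "rot": [[0.0, 0.0, 0.0], [0.0, 0.0, 0.0], [0.0, 0.0, 0.0]]}
-> [608.6, 319.5, -19.0, 1.334, 8.0]
{"dp": [[0.0, 0.0, 0.18], [0.0, 0.0, 0.36], [0.0, 0.0, 0.54], [0.0, 0.0, 0.72]], "rot": [[0.0, 0.0, 0.0], [0.0, 0.0, 0.0], [0.0, 0.0, 0.0], [0.0, 0.0, 0.0]]}
```

{"name": "play_rows", "arguments": {"dp": [[0,0,0.3],[0,0,0.6],[0,0,0.9],[0,0,1.1],[0,0,1.2]], "rot": [[0,0,0],[0,0,0],[0,0,0],[0,0,0],[0,0,0]]}}

```text
clock: 22.83
eef_pos: [607.3, 318.9, 0.8]
tcp_rot: [-3.139, 0.002, 1.333]
contact_force: [-0.2, -0.7, -0.0]
opening: 0.698
grasp_force: 0.0
```

{"name": "play_rows", "arguments": {"dp": [[0,0,0.12],[0,0,0.24],[0,0,0.36],[0,0,0.48],[0,0,0.53]], "rot": [[0,0,0],[0,0,0],[0,0,0],[0,0,0],[0,0,0]]}}

```text
clock: 23.25
eef_pos: [608.3, 319.4, -18.8]
tcp_rot: [-3.141, 0.0, 1.333]
contact_force: [-0.8, 1.1, -0.7]
opening: 0.697
grasp_force: 0.0
```

{"name": "play_rows", "arguments": {"dp": [[0,0,0],[0,0,0],[0,0,0],[0,0,0],[0,0,0]], "rot": [[0,0,0],[0,0,0],[0,0,0],[0,0,0],[0,0,0]], "fingers": 0.2, "grip_force": 30}}

```text
clock: 23.67
eef_pos: [608.8, 319.6, -17.7]
tcp_rot: [3.141, -0.0, 1.333]
contact_force: [0.0, 0.1, 0.8]
opening: 0.334
grasp_force: 29.8
```

{"name": "play_rows", "arguments": {"dp": [[0,0,0],[0,0,0],[0,0,0]], "rot": [[0,0,0],[0,0,0],[0,0,0]]}}

```text
clock: 23.92
eef_pos: [608.8, 319.7, -17.7]
tcp_rot: [3.141, -0.0, 1.333]
contact_force: [0.5, -0.7, 4.0]
opening: 0.337
grasp_force: 30.1
```

```bash
python3 plan.py
```

```text
23.92 [608.8 319.7 -17.7] [ 3.141 -0.     1.333] F [ 0.5 -0.7  4. ] op 0.337 g 30.1
```

Opening is 0.337, as expected for a proper grip on the 30 mm body. Lifting and carrying it to the wood board.

{"name": "play_rows", "arguments": {"dp": [[0,0,-0.3],[0,0,-0.8],[0,0,-1.4],[0,0,-2],[0,0,-2.5]], "rot": [[0,0,0],[0,0,0],[0,0,0],[0,0,0],[0,0,0]]}}

```text
clock: 24.33
eef_pos: [608.7, 319.6, 84.1]
tcp_rot: [3.141, -0.001, 1.333]
contact_force: [1.4, 0.1, -0.9]
opening: 0.339
grasp_force: 29.7
```

{"name": "play_rows", "arguments": {"dp": [[-0.4,-0.04,0],[-1,-0.1,0],[-1.75,-0.18,0],[-2.5,-0.26,0],[-3.25,-0.34,0]], "rot": [[0,0,0],[0,0,0],[0,0,0],[0,0,0],[0,0,0]]}}

```text
clock: 24.75
eef_pos: [563.9, 195.3, 82.5]
tcp_rot: [3.141, -0.0, 1.334]
contact_force: [-0.4, -0.5, -0.5]
opening: 0.335
grasp_force: 29.7
```

{"name": "play_rows", "arguments": {"dp": [[-0.75,-0.08,0],[-1.5,-0.16,0],[-2.25,-0.24,0],[-3,-0.32,0],[-3.75,-0.4,0]], "rot": [[0,0,0],[0,0,0],[0,0,0],[0,0,0],[0,0,0]]}}

```text
clock: 25.17
eef_pos: [513.1, 53.1, 82.6]
tcp_rot: [3.141, -0.0, 1.333]
contact_force: [-0.1, -0.1, -0.8]
opening: 0.338
grasp_force: 29.7
```

{"name": "play_rows", "arguments": {"dp": [[-0.75,-0.08,0],[-1.5,-0.16,0],[-2.25,-0.24,0],[-3,-0.32,0],[-3.75,-0.4,0]], "rot": [[0,0,0],[0,0,0],[0,0,0],[0,0,0],[0,0,0]]}}

```text
clock: 25.58
eef_pos: [462.2, -88.9, 82.6]
tcp_rot: [3.141, -0.0, 1.333]
contact_force: [0.2, 0.4, 0.1]
opening: 0.336
grasp_force: 29.7
```

{"name": "play_rows", "arguments": {"dp": [[-0.75,-0.08,0],[-1.5,-0.16,0],[-2.2,-0.22,0],[-2.7,-0.27,0],[-2.84,-0.28,0]], "rot": [[0,0,0],[0,0,0],[0,0,0],[0,0,0],[0,0,0]]}}

```text
clock: 26.0
eef_pos: [424.4, -197.8, 82.5]
tcp_rot: [3.141, 0.001, 1.331]
contact_force: [-0.4, 0.3, -1.0]
opening: 0.342
grasp_force: 29.7
```

{"name": "play_rows", "arguments": {"dp": [[0,0,0],[0,0,0],[0,0,0]], "rot": [[0,0,0],[0,0,0],[0,0,0]]}}

```text
clock: 26.25
eef_pos: [425.5, -194.6, 82.0]
tcp_rot: [-3.142, -0.0, 1.334]
contact_force: [0.8, 1.4, -0.1]
opening: 0.337
grasp_force: 29.7
```

```bash
python3 plan.py 425.9 -195.2 10 1.334 20 / 425.9 -195.2 -2 1.334 3
```

```text
26.25 [ 425.5 -194.6   82. ] [-3.142 -0.     1.334] F [ 0.8  1.4 -0.1] op 0.337 g 29.7
-> [425.9, -195.2, 10.0, 1.334, 20.0]
{"dp": [[0.0, 0.0, 0.45], [-0.01, 0.01, 0.9], [-0.01, 0.01, 1.35], [-0.01, 0.01, 1.8]], "rot": [[0.0, 0.0, 0.0], [0.0, 0.0, 0.0], [0.0, 0.0, 0.0], [0.0, 0.0, 0.0]]}
-> [425.9, -195.2, -2.0, 1.334, 3.0]
{"dp": [[0.0, 0.0, 0.07], [0.0, 0.0, 0.15], [0.0, 0.0, 0.23], [0.0, 0.0, 0.3]], "rot": [[0.0, 0.0, 0.0], [0.0, 0.0, 0.0], [0.0, 0.0, 0.0], [0.0, 0.0, 0.0]]}
```

{"name": "play_rows", "arguments": {"dp": [[0,0,0.4],[0,0,0.8],[0,0,1.2],[0,0,1.6],[0,0,1.85]], "rot": [[0,0,0],[0,0,0],[0,0,0],[0,0,0],[0,0,0]]}}

```text
clock: 26.67
eef_pos: [425.1, -194.1, 6.6]
tcp_rot: [-3.14, -0.0, 1.335]
contact_force: [-0.1, 0.0, -0.5]
opening: 0.331
grasp_force: 29.7
```

{"name": "play_rows", "arguments": {"dp": [[-0.01,0.01,0.06],[-0.01,0.01,0.12],[-0.01,0.01,0.18],[-0.01,0.01,0.24],[-0.01,0.01,0.28]], "rot": [[0,0,0],[0,0,0],[0,0,0],[0,0,0],[0,0,0]]}}

```text
clock: 27.08
eef_pos: [426.0, -196.1, -3.0]
tcp_rot: [3.141, 0.0, 1.333]
contact_force: [0.3, 0.2, 0.2]
opening: 0.34
grasp_force: 29.7
```

{"name": "play_rows", "arguments": {"dp": [[0,0,0.02],[0,0,0.03],[0,0,0.03]], "rot": [[0,0,0],[0,0,0],[0,0,0]]}}

```text
clock: 27.33
eef_pos: [425.6, -196.0, -4.4]
tcp_rot: [3.141, 0.0, 1.333]
contact_force: [-0.5, -0.6, -0.3]
opening: 0.336
grasp_force: 29.7
```

```bash
python3 plan.py
```

```text
27.33 [ 425.6 -196.    -4.4] [3.141 0.    1.333] F [-0.5 -0.6 -0.3] op 0.336 g 29.7
```

{"name": "play_rows", "arguments": {"dp": [[0.01,0,0.01],[0.01,0,0.02],[0.02,0,0.03],[0.02,0,0.03]], "rot": [[0,0,0],[0,0,0],[0,0,0],[0,0,0]]}}

```text
clock: 27.67
eef_pos: [425.8, -195.1, -5.7]
tcp_rot: [-3.142, -0.0, 1.333]
contact_force: [-0.2, -0.1, -0.0]
opening: 0.334
grasp_force: 29.7
```

```bash
python3 plan.py
```

```text
27.67 [ 425.8 -195.1   -5.7] [-3.142 -0.     1.333] F [-0.2 -0.1 -0. ] op 0.334 g 29.7
```

{"name": "play_rows", "arguments": {"dp": [[0,0,0.01],[0,0,0.02],[0,0,0.02]], "rot": [[0,0,0],[0,0,0],[0,0,0]]}}

```text
clock: 27.92
eef_pos: [425.8, -195.2, -5.8]
tcp_rot: [-3.142, -0.0, 1.333]
contact_force: [-2.7, 1.6, 12.2]
opening: 0.336
grasp_force: 31.1
```

```bash
python3 plan.py
```

```text
27.92 [ 425.8 -195.2   -5.8] [-3.142 -0.     1.333] F [-2.7  1.6 12.2] op 0.336 g 31.1
```

{"name": "play_rows", "arguments": {"dp": [[0,0,0],[0,0,0],[0,0,0],[0,0,0],[0,0,-0.02]], "rot": [[0,0,0],[0,0,0],[0,0,0],[0,0,0],[0,0,0]], "fingers": 0.75}}

```text
clock: 28.33
eef_pos: [425.6, -195.1, -5.9]
tcp_rot: [-3.141, -0.0, 1.333]
contact_force: [0.1, -0.4, 0.1]
opening: 0.753
grasp_force: 0.0
```

{"name": "play_rows", "arguments": {"dp": [[0,0,-0.2],[0,0,-0.8],[0,0,-1.6],[0,0,-2.5],[0,0,-3.2]], "rot": [[0,0,0],[0,0,0],[0,0,0],[0,0,0],[0,0,0]]}}

```text
clock: 28.75
eef_pos: [425.9, -195.2, 125.0]
tcp_rot: [3.141, 0.0, 1.333]
contact_force: [0.8, -0.1, 0.4]
opening: 0.748
grasp_force: 0.0
```

{"name": "play_rows", "arguments": {"dp": [[0.5,0.03,0],[1.2,0.07,0],[2,0.13,0],[2.9,0.2,0],[3.8,0.26,0]], "rot": [[0,0,0],[0,0,0],[0,0,0],[0,0,0],[0,0,0]]}}

```text
clock: 29.17
eef_pos: [471.9, -48.6, 123.1]
tcp_rot: [3.141, -0.0, 1.332]
contact_force: [1.4, -0.4, -0.7]
opening: 0.753
grasp_force: 0.0
```

{"name": "play_rows", "arguments": {"dp": [[0.9,0.06,0],[1.8,0.12,0],[2.7,0.18,0],[3.6,0.24,0],[4.5,0.3,0]], "rot": [[0,0,0],[0,0,0],[0,0,0],[0,0,0],[0,0,0]]}}

```text
clock: 29.58
eef_pos: [525.8, 124.1, 122.9]
tcp_rot: [3.141, -0.0, 1.333]
contact_force: [0.6, -0.6, 0.1]
opening: 0.748
grasp_force: 0.0
```

{"name": "play_rows", "arguments": {"dp": [[0.5,0.03,0],[0.9,0.06,0],[0.9,0.06,0]], "rot": [[0,0,0],[0,0,0],[0,0,0]]}}

```text
clock: 29.83
eef_pos: [537.4, 159.1, 122.8]
tcp_rot: [3.141, -0.001, 1.335]
contact_force: [-0.2, -0.3, -0.4]
opening: 0.753
grasp_force: 0.0
```

```bash
cat > chk.py <<'E'
from vis import *
def cyl(f,X,r,h,z0=12.5,n=60):  # predicted silhouette centroid offset -> bbox/hull area centroid of an upright cylinder at X
    a=np.linspace(0,2*np.pi,n); P=np.vstack([np.c_[X[0]+r0*np.cos(a),X[1]+r0*np.sin(a),np.full(n,z0+zz)] for zz,r0 in h])
    p=cv2.projectPoints(P,cv2.Rodrigues(f["R"])[0],np.float64(f["t"]),f["mtx"],np.array(f["D"]))[0].astype(np.float32)
    return cv2.boundingRect(cv2.convexHull(p)),p.reshape(-1,2)
T=optics.grab_frame("top");S=optics.grab_frame("side")
for nm,f,s,rad in(("top",T,(294,243),18),("side",S,(327,206),24)):
    h=cv2.cvtColor(f["color"],cv2.COLOR_RGB2HSV).astype(int)
    for thr in (120,160,190):
        m=((h[...,1]<50)&(h[...,2]>thr)).astype(np.uint8); w=np.zeros_like(m); cv2.circle(w,s,rad,1,-1); m&=w
        n,l,st,c=cv2.connectedComponentsWithStats(m); i=1+np.argmax(st[1:,4]); print(nm,thr,st[i])
    o=blob(f,"teal",s,26,True); 
    if o: print(nm,"teal bbox",cv2.boundingRect(o[1]))
    t=(458.1,-65.1) if nm=="top" else (457,-63.4)
    p=cyl(f,t,0,[(0,22),(20,28),(60,28)])[1]; print(nm,"predicted cup bbox if centred",p.min(0).round(1),p.max(0).round(1))
    p=cyl(f,t,0,[(60,28)])[1]; print("   rim",p.min(0).round(1),p.max(0).round(1))
for nm,f,s in(("top",T,(341,254)),("side",S,(352,181))):
    o=blob(f,"silver",s,10); print(nm,"orange silver",np.round(o[0],1),plane(f,o[0],42.5).round(1))
E
python3 chk.py; python3 plan.py
```

```text
top 120 [284 233  21  22 285]
top 160 [285 233  20  21 126]
top 190 [285 233  20  20  98]
top teal bbox (292, 238, 14, 17)
top predicted cup bbox if centred [285.4 231.8] [305.7 253.1]
   rim [285.6 231.8] [305.7 251.9]
side 120 [315 195  32  29 593]
side 160 [316 195  31  29 574]
side 190 [316 195  23  29 429]
side teal bbox (312, 212, 26, 15)
side predicted cup bbox if centred [313.9 192.8] [338.3 223.9]
   rim [315.1 192.8] [338.3 210.2]
top orange silver [341.1 254.9] [ 425.1 -194.7   42.5]
side orange silver [353.5 178.1] [ 424.9 -194.    42.5]
29.93 [536.1 156.4 122.3] [-3.141e+00  1.000e-03  1.334e+00] F [-0.1 -0.2  0.2] op 0.75 g 0.0
```

The orange pod is within about 1 mm of its square and the white cup within about 2–3 mm of teal; both are fine. Next the green cup.

```bash
python3 plan.py 673.2 -208 110 1.798 30
```

```text
29.93 [536.1 156.4 122.3] [-3.141e+00  1.000e-03  1.334e+00] F [-0.1 -0.2  0.2] op 0.75 g 0.0
-> [673.2, -208.0, 110.0, 1.798, 30.0]
{"dp": [[-0.62, 0.42, 0.02], [-1.24, 0.84, 0.05], [-1.86, 1.26, 0.07], [-2.48, 1.68, 0.1], [-3.1, 2.1, 0.12]], "rot": [[0.0, 0.0, -0.34], [0.0, 0.0, -0.68], [0.0, 0.0, -1.02], [0.0, 0.0, -1.36], [0.0, 0.0, -1.7]]}
{"dp": [[-0.68, 0.3, 0.02], [-1.37, 0.61, 0.05], [-2.05, 0.91, 0.07], [-2.74, 1.22, 0.1], [-3.42, 1.52, 0.12]], "rot": [[0.0, 0.0, -0.34], [0.0, 0.0, -0.68], [0.0, 0.0, -1.02], [0.0, 0.0, -1.36], [0.0, 0.0, -1.7]]}
{"dp": [[-0.73, 0.18, 0.02], [-1.45, 0.36, 0.05], [-2.18, 0.53, 0.07]], "rot": [[0.0, 0.0, -0.34], [0.0, 0.0, -0.68], [0.0, 0.0, -1.02]]}
```

{"name": "play_rows", "arguments": {"dp": [[-0.62,0.42,0.02],[-1.24,0.84,0.05],[-1.86,1.26,0.07],[-2.48,1.68,0.1],[-3.1,2.1,0.12]], "rot": [[0,0,-0.34],[0,0,-0.68],[0,0,-1.02],[0,0,-1.36],[0,0,-1.7]], "fingers": 1}}

```text
clock: 30.35
eef_pos: [588.2, 13.4, 117.6]
tcp_rot: [-3.141, 0.0, 1.512]
contact_force: [1.2, 0.5, 0.3]
opening: 0.995
grasp_force: 0.0
```

{"name": "play_rows", "arguments": {"dp": [[-0.68,0.3,0.02],[-1.37,0.61,0.05],[-2.05,0.91,0.07],[-2.74,1.22,0.1],[-3.42,1.52,0.12]], "rot": [[0,0,-0.34],[0,0,-0.68],[0,0,-1.02],[0,0,-1.36],[0,0,-1.7]]}}

```text
clock: 30.77
eef_pos: [640.4, -127.1, 112.7]
tcp_rot: [-3.141, 0.0, 1.689]
contact_force: [0.1, 0.1, -0.1]
opening: 0.998
grasp_force: 0.0
```

{"name": "play_rows", "arguments": {"dp": [[-0.73,0.18,0.02],[-1.45,0.36,0.05],[-2.18,0.53,0.07],[-2.18,0.53,0.07],[-2.18,0.53,0.07]], "rot": [[0,0,-0.34],[0,0,-0.68],[0,0,-1.02],[0,0,-1.02],[0,0,-1.02]]}}

```text
clock: 31.18
eef_pos: [671.5, -210.8, 109.6]
tcp_rot: [-3.141, -0.0, 1.792]
contact_force: [0.2, 0.1, -0.8]
opening: 1.004
grasp_force: 0.0
```

{"name": "play_rows", "arguments": {"dp": [[0,0,0],[0,0,0],[0,0,0]], "rot": [[0,0,0],[0,0,0],[0,0,0]]}}

```text
clock: 31.43
eef_pos: [672.2, -207.2, 110.1]
tcp_rot: [-3.141, -0.0, 1.796]
contact_force: [-0.4, -0.1, -0.5]
opening: 1.001
grasp_force: 0.0
```

```bash
python3 plan.py 673.2 -208 -6 1.798 25
```

```text
31.43 [ 672.2 -207.2  110.1] [-3.141 -0.     1.796] F [-0.4 -0.1 -0.5] op 1.001 g 0.0
-> [673.2, -208.0, -6.0, 1.798, 25.0]
{"dp": [[-0.01, 0.0, 0.58], [-0.01, 0.01, 1.16], [-0.02, 0.01, 1.74], [-0.02, 0.02, 2.32], [-0.03, 0.02, 2.9]], "rot": [[0.0, 0.0, 0.0], [0.0, 0.0, -0.01], [0.0, 0.0, -0.01], [0.0, 0.0, -0.01], [0.0, 0.0, -0.02]]}
```

{"name": "play_rows", "arguments": {"dp": [[-0.01,0,0.5],[-0.01,0,1.1],[-0.02,0,1.7],[-0.02,0,2.3],[-0.02,0,2.9]], "rot": [[0,0,0],[0,0,0],[0,0,0],[0,0,0],[0,0,0]]}}

```text
clock: 31.85
eef_pos: [672.9, -207.7, -6.7]
tcp_rot: [3.141, 0.0, 1.797]
contact_force: [-0.2, -0.7, -0.2]
opening: 0.999
grasp_force: 0.0
```

{"name": "play_rows", "arguments": {"dp": [[0,0,0],[0,0,0],[0,0,0]], "rot": [[0,0,0],[0,0,0],[0,0,0]]}}

```text
clock: 32.1
eef_pos: [673.8, -208.5, -4.7]
tcp_rot: [3.14, 0.001, 1.796]
contact_force: [0.4, 0.1, 0.8]
opening: 1.002
grasp_force: 0.0
```

{"name": "play_rows", "arguments": {"dp": [[0,0,0],[0,0,0],[0,0,0],[0,0,0],[0,0,0]], "rot": [[0,0,0],[0,0,0],[0,0,0],[0,0,0],[0,0,0]], "fingers": 0.4, "grip_force": 45}}

```text
clock: 32.52
eef_pos: [674.0, -209.0, -4.1]
tcp_rot: [3.14, 0.001, 1.796]
contact_force: [-1.5, 1.2, 6.8]
opening: 0.643
grasp_force: 46.7
```

{"name": "play_rows", "arguments": {"dp": [[0,0,0],[0,0,0],[0,0,0]], "rot": [[0,0,0],[0,0,0],[0,0,0]]}}

```text
clock: 32.77
eef_pos: [674.0, -209.0, -4.1]
tcp_rot: [3.14, 0.001, 1.796]
contact_force: [-2.2, -0.3, 6.3]
opening: 0.645
grasp_force: 46.7
```

```bash
python3 plan.py 673.2 -208 110 1.798 25 / 442.1 234.9 110 1.798 30
```

```text
32.77 [ 674.  -209.    -4.1] [3.140e+00 1.000e-03 1.796e+00] F [-2.2 -0.3  6.3] op 0.645 g 46.7
-> [673.2, -208.0, 110.0, 1.798, 25.0]
{"dp": [[0.01, 0.0, -0.57], [0.01, 0.0, -1.14], [0.02, 0.0, -1.71], [0.02, -0.01, -2.28], [0.03, -0.01, -2.85]], "rot": [[0.0, 0.0, 0.0], [0.01, 0.0, -0.01], [0.01, 0.01, -0.01], [0.02, 0.01, -0.02], [0.02, 0.01, -0.02]]}
-> [442.1, 234.9, 110.0, 1.798, 30.0]
{"dp": [[0.71, -0.18, 0.0], [1.42, -0.37, 0.0], [2.13, -0.55, 0.0], [2.84, -0.74, 0.0], [3.56, -0.92, 0.0]], "rot": [[0.0, 0.0, 0.0], [0.0, 0.0, 0.0], [0.0, 0.0, 0.0], [0.0, 0.0, 0.0], [0.0, 0.0, 0.0]]}
{"dp": [[0.71, -0.18, 0.0], [1.42, -0.37, 0.0], [2.13, -0.55, 0.0], [2.84, -0.74, 0.0], [3.56, -0.92, 0.0]], "rot": [[0.0, 0.0, 0.0], [0.0, 0.0, 0.0], [0.0, 0.0, 0.0], [0.0, 0.0, 0.0], [0.0, 0.0, 0.0]]}
{"dp": [[0.71, -0.18, 0.0], [1.42, -0.37, 0.0], [2.13, -0.55, 0.0], [2.84, -0.74, 0.0], [3.56, -0.92, 0.0]], "rot": [[0.0, 0.0, 0.0], [0.0, 0.0, 0.0], [0.0, 0.0, 0.0], [0.0, 0.0, 0.0], [0.0, 0.0, 0.0]]}
{"dp": [[0.71, -0.18, 0.0], [1.42, -0.37, 0.0]], "rot": [[0.0, 0.0, 0.0], [0.0, 0.0, 0.0]]}
```

{"name": "play_rows", "arguments": {"dp": [[0,0,-0.3],[0,0,-0.9],[0,0,-1.6],[0,0,-2.3],[0,0,-2.85]], "rot": [[0,0,0],[0,0,0],[0,0,0],[0,0,0],[0,0,0]]}}

```text
clock: 33.18
eef_pos: [673.6, -209.0, 111.3]
tcp_rot: [3.14, 0.001, 1.796]
contact_force: [1.1, -0.3, -1.5]
opening: 0.642
grasp_force: 48.0
```

{"name": "play_rows", "arguments": {"dp": [[0.4,-0.1,0],[1,-0.26,0],[1.7,-0.44,0],[2.4,-0.63,0],[3.1,-0.81,0]], "rot": [[0,0,0],[0,0,0],[0,0,0],[0,0,0],[0,0,0]]}}

```text
clock: 33.6
eef_pos: [613.0, -94.2, 109.0]
tcp_rot: [3.141, 0.0, 1.795]
contact_force: [1.1, 0.4, -1.2]
opening: 0.646
grasp_force: 48.0
```

{"name": "play_rows", "arguments": {"dp": [[0.7,-0.18,0],[1.4,-0.37,0],[2.1,-0.55,0],[2.8,-0.73,0],[3.5,-0.92,0]], "rot": [[0,0,0],[0,0,0],[0,0,0],[0,0,0],[0,0,0]]}}

```text
clock: 34.02
eef_pos: [546.1, 34.3, 109.0]
tcp_rot: [3.14, 0.0, 1.796]
contact_force: [0.3, 0.4, -2.4]
opening: 0.646
grasp_force: 48.0
```

{"name": "play_rows", "arguments": {"dp": [[0.7,-0.18,0],[1.4,-0.37,0],[2.1,-0.55,0],[2.8,-0.73,0],[3.5,-0.92,0]], "rot": [[0,0,0],[0,0,0],[0,0,0],[0,0,0],[0,0,0]]}}

```text
clock: 34.43
eef_pos: [479.0, 162.6, 109.0]
tcp_rot: [3.14, -0.0, 1.796]
contact_force: [1.1, 0.4, -1.4]
opening: 0.643
grasp_force: 48.0
```

{"name": "play_rows", "arguments": {"dp": [[0.7,-0.18,0],[1.3,-0.34,0],[1.8,-0.47,0],[2.02,-0.52,0],[2.02,-0.52,0]], "rot": [[0,0,0],[0,0,0],[0,0,0],[0,0,0],[0,0,0]]}}

```text
clock: 34.85
eef_pos: [440.7, 237.0, 108.7]
tcp_rot: [3.141, -0.0, 1.798]
contact_force: [-0.4, -0.4, -0.3]
opening: 0.644
grasp_force: 48.0
```

{"name": "play_rows", "arguments": {"dp": [[0,0,0],[0,0,0],[0,0,0],[0,0,0]], "rot": [[0,0,0],[0,0,0],[0,0,0],[0,0,0]]}}

```text
clock: 35.18
eef_pos: [441.6, 234.7, 107.9]
tcp_rot: [3.142, 0.0, 1.795]
contact_force: [-0.7, -0.1, -1.2]
opening: 0.643
grasp_force: 48.0
```

```bash
python3 plan.py 442.1 234.9 20 1.798 20 / 442.1 234.9 10 1.798 3
```

```text
35.18 [441.6 234.7 107.9] [3.142 0.    1.795] F [-0.7 -0.1 -1.2] op 0.643 g 48.0
-> [442.1, 234.9, 20.0, 1.798, 20.0]
{"dp": [[0.0, 0.0, 0.44], [0.0, 0.0, 0.88], [0.0, 0.01, 1.32], [0.0, 0.01, 1.76], [0.0, 0.01, 2.2]], "rot": [[0.0, 0.0, -0.01], [0.0, 0.0, -0.01], [0.0, 0.0, -0.02], [0.0, 0.0, -0.03], [0.0, 0.0, -0.03]]}
-> [442.1, 234.9, 10.0, 1.798, 3.0]
{"dp": [[0.0, 0.0, 0.06], [0.0, 0.0, 0.13], [0.0, 0.0, 0.19], [0.0, 0.0, 0.25]], "rot": [[0.0, 0.0, 0.0], [0.0, 0.0, 0.0], [0.0, 0.0, 0.0], [0.0, 0.0, 0.0]]}
```

{"name": "play_rows", "arguments": {"dp": [[0,0,0.4],[0,0,0.85],[0,0,1.3],[0,0,1.75],[0,0,2.15]], "rot": [[0,0,0],[0,0,0],[0,0,0],[0,0,0],[0,0,0]]}}

```text
clock: 35.6
eef_pos: [441.4, 234.9, 20.9]
tcp_rot: [-3.141, 0.0, 1.795]
contact_force: [0.3, 0.4, -1.6]
opening: 0.647
grasp_force: 48.0
```

{"name": "play_rows", "arguments": {"dp": [[0,0,0],[0,0,0.08],[0,0,0.16],[0,0,0.24],[0,0,0.3]], "rot": [[0,0,0],[0,0,0],[0,0,0],[0,0,0],[0,0,0]]}}

```text
clock: 36.02
eef_pos: [441.8, 235.8, 10.4]
tcp_rot: [3.14, -0.0, 1.796]
contact_force: [-0.1, -0.3, -1.2]
opening: 0.642
grasp_force: 48.1
```

{"name": "play_rows", "arguments": {"dp": [[0,0,0],[0,0,0]], "rot": [[0,0,0],[0,0,0]]}}

```text
clock: 36.18
eef_pos: [441.3, 235.6, 10.1]
tcp_rot: [3.141, -0.0, 1.796]
contact_force: [-0.3, -1.0, -1.0]
opening: 0.643
grasp_force: 48.1
```

```bash
python3 plan.py 442.1 234.9 8 1.798 1
```

```text
36.18 [441.3 235.6  10.1] [ 3.141 -0.     1.796] F [-0.3 -1.  -1. ] op 0.643 g 48.1
-> [442.1, 234.9, 8.0, 1.798, 1.0]
{"dp": [[-0.01, 0.01, 0.02], [-0.01, 0.01, 0.04], [-0.02, 0.02, 0.05]], "rot": [[0.0, 0.0, -0.01], [0.0, 0.0, -0.01], [0.0, 0.0, -0.02]]}
```

{"name": "play_rows", "arguments": {"dp": [[-0.01,0.01,0.01],[-0.02,0.01,0.02],[-0.03,0.02,0.03],[-0.03,0.02,0.04],[-0.03,0.02,0.04]], "rot": [[0,0,0],[0,0,0],[0,0,0],[0,0,0],[0,0,0]]}}

```text
clock: 36.6
eef_pos: [442.2, 234.5, 8.3]
tcp_rot: [-3.142, -0.0, 1.796]
contact_force: [-0.3, 0.2, -0.5]
opening: 0.643
grasp_force: 48.1
```

```bash
python3 plan.py
```

```text
36.6 [442.2 234.5   8.3] [-3.142 -0.     1.796] F [-0.3  0.2 -0.5] op 0.643 g 48.1
```

{"name": "play_rows", "arguments": {"dp": [[0,0,0.01],[0,0,0.02],[0,0,0.02]], "rot": [[0,0,0],[0,0,0],[0,0,0]]}}

```text
clock: 36.85
eef_pos: [442.3, 234.6, 7.9]
tcp_rot: [3.142, -0.0, 1.796]
contact_force: [-2.3, -1.5, 4.9]
opening: 0.646
grasp_force: 48.7
```

```bash
python3 plan.py
```

```text
36.85 [442.3 234.6   7.9] [ 3.142 -0.     1.796] F [-2.3 -1.5  4.9] op 0.646 g 48.7
```

{"name": "play_rows", "arguments": {"dp": [[0,0,0],[0,0,0],[0,0,0],[0,0,0],[0,0,-0.02]], "rot": [[0,0,0],[0,0,0],[0,0,0],[0,0,0],[0,0,0]], "fingers": 1}}

```text
clock: 37.27
eef_pos: [442.1, 234.5, 8.2]
tcp_rot: [-3.141, 0.0, 1.796]
contact_force: [-0.1, -0.0, -0.1]
opening: 1.0
grasp_force: 0.0
```

{"name": "play_rows", "arguments": {"dp": [[0,0,-0.2],[0,0,-0.7],[0,0,-1.4],[0,0,-2.1],[0,0,-2.5]], "rot": [[0,0,0],[0,0,0],[0,0,0],[0,0,0],[0,0,0]]}}

```text
clock: 37.68
eef_pos: [443.2, 235.1, 111.4]
tcp_rot: [3.139, -0.001, 1.796]
contact_force: [0.3, 0.0, 0.8]
opening: 0.998
grasp_force: 0.0
```

{"name": "play_rows", "arguments": {"dp": [[-0.4,0.4,0],[-0.9,0.9,0],[-1.4,1.4,0],[-2,2,0],[-2.6,2.6,0]], "rot": [[0,0,0],[0,0,0],[0,0,0],[0,0,0],[0,0,0]], "fingers": 0.7}}

```text
clock: 38.1
eef_pos: [567.8, 155.7, 109.1]
tcp_rot: [3.141, -0.0, 1.797]
contact_force: [0.1, 0.2, 0.7]
opening: 0.698
grasp_force: 0.0
```

{"name": "play_rows", "arguments": {"dp": [[-0.6,0.6,0.1],[-1.2,1.2,0.3],[-1.8,1.8,0.5],[-2.4,2.4,0.7],[-2.65,2.63,0.7]], "rot": [[0,0,0],[0,0,0],[0,0,0],[0,0,0],[0,0,0]]}}

```text
clock: 38.52
eef_pos: [695.6, 74.0, 79.3]
tcp_rot: [3.141, 0.001, 1.795]
contact_force: [-0.3, 0.1, 0.4]
opening: 0.702
grasp_force: 0.0
```

{"name": "play_rows", "arguments": {"dp": [[0,0,0],[0,0,0],[0,0,0],[0,0,0]], "rot": [[0,0,0],[0,0,0],[0,0,0],[0,0,0]]}}

```text
clock: 38.85
eef_pos: [692.0, 77.4, 80.7]
tcp_rot: [-3.141, -0.0, 1.797]
contact_force: [0.0, -0.7, -0.3]
opening: 0.698
grasp_force: 0.0
```

```bash
python3 plan.py 693 76.7 20 1.798 20 / 693 76.7 -19 1.798 8
```

```text
38.85 [692.   77.4  80.7] [-3.141 -0.     1.797] F [ 0.  -0.7 -0.3] op 0.698 g 0.0
-> [693.0, 76.7, 20.0, 1.798, 20.0]
{"dp": [[-0.01, 0.01, 0.38], [-0.01, 0.01, 0.76], [-0.02, 0.02, 1.14], [-0.02, 0.02, 1.52]], "rot": [[0.0, 0.0, 0.0], [0.0, 0.0, -0.01], [0.0, 0.0, -0.01], [0.0, 0.0, -0.01]]}
-> [693.0, 76.7, -19.0, 1.798, 8.0]
{"dp": [[0.0, 0.0, 0.2], [0.0, 0.0, 0.39], [0.0, 0.0, 0.59], [0.0, 0.0, 0.78], [0.0, 0.0, 0.98]], "rot": [[0.0, 0.0, 0.0], [0.0, 0.0, 0.0], [0.0, 0.0, 0.0], [0.0, 0.0, 0.0], [0.0, 0.0, 0.0]]}
```

{"name": "play_rows", "arguments": {"dp": [[0,0,0.4],[-0.01,0.01,0.8],[-0.01,0.02,1.2],[-0.02,0.02,1.5],[-0.02,0.02,1.5]], "rot": [[0,0,0],[0,0,0],[0,0,0],[0,0,0],[0,0,0]]}}

```text
clock: 39.27
eef_pos: [691.6, 76.5, 18.0]
tcp_rot: [-3.138, -0.001, 1.797]
contact_force: [-0.1, -0.1, 0.3]
opening: 0.701
grasp_force: 0.0
```

{"name": "play_rows", "arguments": {"dp": [[0,0,0.2],[0,0,0.4],[0,0,0.6],[0,0,0.8],[0,0,0.97]], "rot": [[0,0,0],[0,0,0],[0,0,0],[0,0,0],[0,0,0]]}}

```text
clock: 39.68
eef_pos: [693.9, 75.9, -19.3]
tcp_rot: [-3.141, -0.0, 1.796]
contact_force: [0.7, 1.1, -0.3]
opening: 0.699
grasp_force: 0.0
```

{"name": "play_rows", "arguments": {"dp": [[0,0,0],[0,0,0]], "rot": [[0,0,0],[0,0,0]]}}

```text
clock: 39.85
eef_pos: [693.6, 75.9, -19.1]
tcp_rot: [-3.141, -0.0, 1.796]
contact_force: [-0.3, -0.3, 0.2]
opening: 0.7
grasp_force: 0.0
```

{"name": "play_rows", "arguments": {"dp": [[0,0,0],[0,0,0],[0,0,0],[0,0,0],[0,0,0]], "rot": [[0,0,0],[0,0,0],[0,0,0],[0,0,0],[0,0,0]], "fingers": 0.2, "grip_force": 30}}

```text
clock: 40.27
eef_pos: [694.5, 76.0, -17.8]
tcp_rot: [3.141, 0.0, 1.796]
contact_force: [-1.2, -0.6, 4.7]
opening: 0.338
grasp_force: 30.0
```

{"name": "play_rows", "arguments": {"dp": [[0,0,0],[0,0,0],[0,0,0]], "rot": [[0,0,0],[0,0,0],[0,0,0]]}}

```text
clock: 40.52
eef_pos: [694.5, 76.0, -17.9]
tcp_rot: [3.141, 0.0, 1.796]
contact_force: [-0.8, 0.4, 6.2]
opening: 0.334
grasp_force: 30.1
```

```bash
python3 plan.py 693 76.7 80 1.798 25 / 472.3 103.9 80 1.798 28
```

```text
40.52 [694.5  76.  -17.9] [3.141 0.    1.796] F [-0.8  0.4  6.2] op 0.334 g 30.1
-> [693.0, 76.7, 80.0, 1.798, 25.0]
{"dp": [[0.01, -0.01, -0.61], [0.01, -0.01, -1.22], [0.02, -0.02, -1.84], [0.02, -0.03, -2.45]], "rot": [[0.0, 0.0, 0.0], [0.0, 0.0, -0.01], [0.01, 0.0, -0.01], [0.01, 0.0, -0.02]]}
-> [472.3, 103.9, 80.0, 1.798, 28.0]
{"dp": [[0.24, -0.65, 0.0], [0.48, -1.31, 0.0], [0.71, -1.96, 0.0], [0.95, -2.61, 0.0], [1.19, -3.26, 0.0]], "rot": [[0.0, 0.0, 0.0], [0.0, 0.0, 0.0], [0.0, 0.0, 0.0], [0.0, 0.0, 0.0], [0.0, 0.0, 0.0]]}
{"dp": [[0.24, -0.65, 0.0], [0.48, -1.31, 0.0], [0.71, -1.96, 0.0]], "rot": [[0.0, 0.0, 0.0], [0.0, 0.0, 0.0], [0.0, 0.0, 0.0]]}
```

{"name": "play_rows", "arguments": {"dp": [[0,0,-0.3],[0,0,-0.9],[0,0,-1.5],[0,0,-2.1],[0,0,-2.45]], "rot": [[0,0,0],[0,0,0],[0,0,0],[0,0,0],[0,0,0]]}}

```text
clock: 40.93
eef_pos: [695.1, 76.1, 82.7]
tcp_rot: [3.139, 0.0, 1.796]
contact_force: [0.8, 0.7, -0.5]
opening: 0.336
grasp_force: 29.8
```

{"name": "play_rows", "arguments": {"dp": [[0.15,-0.4,0],[0.36,-1,0],[0.58,-1.6,0],[0.8,-2.2,0],[1.03,-2.85,0]], "rot": [[0,0,0],[0,0,0],[0,0,0],[0,0,0],[0,0,0]]}}

```text
clock: 41.35
eef_pos: [572.5, 90.7, 79.6]
tcp_rot: [3.141, -0.0, 1.796]
contact_force: [0.2, 0.1, -0.2]
opening: 0.339
grasp_force: 29.8
```

{"name": "play_rows", "arguments": {"dp": [[0.22,-0.65,0],[0.44,-1.3,0],[0.66,-1.9,0],[0.82,-2.3,0],[0.88,-2.41,0]], "rot": [[0,0,0],[0,0,0],[0,0,0],[0,0,0],[0,0,0]]}}

```text
clock: 41.77
eef_pos: [468.4, 103.4, 79.3]
tcp_rot: [-3.139, -0.0, 1.796]
contact_force: [-0.1, 0.1, -0.7]
opening: 0.336
grasp_force: 29.8
```

{"name": "play_rows", "arguments": {"dp": [[0,0,0],[0,0,0],[0,0,0],[0,0,0]], "rot": [[0,0,0],[0,0,0],[0,0,0],[0,0,0]]}}

```text
clock: 42.1
eef_pos: [473.1, 103.5, 79.6]
tcp_rot: [3.141, 0.0, 1.796]
contact_force: [0.3, -0.4, -0.2]
opening: 0.337
grasp_force: 29.8
```

```bash
python3 plan.py 472.3 103.5 8 1.798 18 / 472.3 103.5 -4 1.798 3
```

```text
42.1 [473.1 103.5  79.6] [3.141 0.    1.796] F [ 0.3 -0.4 -0.2] op 0.337 g 29.8
-> [472.3, 103.5, 8.0, 1.798, 18.0]
{"dp": [[0.0, -0.01, 0.45], [0.0, -0.01, 0.89], [0.0, -0.02, 1.34], [0.01, -0.02, 1.79]], "rot": [[0.0, 0.0, -0.01], [0.0, 0.0, -0.01], [0.01, 0.0, -0.02], [0.01, 0.0, -0.02]]}
-> [472.3, 103.5, -4.0, 1.798, 3.0]
{"dp": [[0.0, 0.0, 0.08], [0.0, 0.0, 0.15], [0.0, 0.0, 0.23], [0.0, 0.0, 0.3]], "rot": [[0.0, 0.0, 0.0], [0.0, 0.0, 0.0], [0.0, 0.0, 0.0], [0.0, 0.0, 0.0]]}
```

{"name": "play_rows", "arguments": {"dp": [[0,0,0.4],[0,-0.01,0.85],[0,-0.01,1.3],[0,-0.01,1.65],[0,-0.01,1.8]], "rot": [[0,0,0],[0,0,0],[0,0,0],[0,0,0],[0,0,0]]}}

```text
clock: 42.52
eef_pos: [471.1, 103.0, 5.7]
tcp_rot: [-3.139, -0.0, 1.796]
contact_force: [-0.6, 0.6, -0.1]
opening: 0.334
grasp_force: 29.8
```

{"name": "play_rows", "arguments": {"dp": [[0,0,0.06],[0,0,0.12],[0,0,0.18],[0,0,0.24],[0,0,0.28]], "rot": [[0,0,0],[0,0,0],[0,0,0],[0,0,0],[0,0,0]]}}

```text
clock: 42.93
eef_pos: [471.9, 103.5, -3.4]
tcp_rot: [3.141, 0.0, 1.796]
contact_force: [-0.0, 0.1, -1.0]
opening: 0.332
grasp_force: 29.8
```

{"name": "play_rows", "arguments": {"dp": [[0,0,0.02],[0,0,0.02],[0,0,0.02]], "rot": [[0,0,0],[0,0,0],[0,0,0]]}}

```text
clock: 43.18
eef_pos: [471.5, 103.4, -4.3]
tcp_rot: [3.141, 0.0, 1.796]
contact_force: [-0.4, -0.5, -0.4]
opening: 0.336
grasp_force: 29.8
```

```bash
python3 plan.py 472.3 103.5 -6 1.798 1
```

```text
43.18 [471.5 103.4  -4.3] [3.141 0.    1.796] F [-0.4 -0.5 -0.4] op 0.336 g 29.8
-> [472.3, 103.5, -6.0, 1.798, 1.0]
{"dp": [[0.0, 0.01, 0.02], [0.0, 0.02, 0.04]], "rot": [[0.0, 0.0, -0.01], [0.0, 0.0, -0.02]]}
```

{"name": "play_rows", "arguments": {"dp": [[0,0.01,0.01],[0,0.02,0.02],[0,0.02,0.03],[0,0.02,0.04],[0,0.02,0.04]], "rot": [[0,0,0],[0,0,0],[0,0,0],[0,0,0],[0,0,0]]}}

```text
clock: 43.6
eef_pos: [472.4, 103.6, -5.9]
tcp_rot: [3.141, -0.0, 1.796]
contact_force: [-0.8, -0.4, 3.7]
opening: 0.337
grasp_force: 30.2
```

```bash
python3 plan.py
```

```text
43.6 [472.4 103.6  -5.9] [ 3.141 -0.     1.796] F [-0.8 -0.4  3.7] op 0.337 g 30.2
```

{"name": "play_rows", "arguments": {"dp": [[0,0,0],[0,0,0],[0,0,0],[0,0,0],[0,0,-0.02]], "rot": [[0,0,0],[0,0,0],[0,0,0],[0,0,0],[0,0,0]], "fingers": 0.75}}

```text
clock: 44.02
eef_pos: [472.1, 103.5, -5.4]
tcp_rot: [-3.141, -0.0, 1.796]
contact_force: [-0.0, 0.3, -0.4]
opening: 0.748
grasp_force: 0.0
```

{"name": "play_rows", "arguments": {"dp": [[0,0,-0.2],[0,0,-0.7],[0,0,-1.4],[0,0,-2.1],[0,0,-2.4]], "rot": [[0,0,0],[0,0,0],[0,0,0],[0,0,0],[0,0,0]]}}

```text
clock: 44.43
eef_pos: [473.8, 103.9, 94.3]
tcp_rot: [3.138, 0.0, 1.796]
contact_force: [0.4, 0.4, 0.3]
opening: 0.75
grasp_force: 0.0
```

{"name": "play_rows", "arguments": {"dp": [[0.1,0.4,0],[0.24,1,0],[0.39,1.6,0],[0.55,2.3,0],[0.72,3,0]], "rot": [[0,0,0],[0,0,0],[0,0,0],[0,0,0],[0,0,0]]}}

```text
clock: 44.85
eef_pos: [583.7, 158.9, 91.5]
tcp_rot: [3.141, -0.0, 1.796]
contact_force: [-0.2, 0.3, 0.6]
opening: 0.749
grasp_force: 0.0
```

{"name": "play_rows", "arguments": {"dp": [[0.17,0.7,0],[0.34,1.4,0],[0.5,2,0],[0.59,2.43,0],[0.59,2.43,0]], "rot": [[0,0,0],[0,0,0],[0,0,0],[0,0,0],[0,0,0]]}}

```text
clock: 45.27
eef_pos: [675.2, 204.6, 91.3]
tcp_rot: [3.139, -0.0, 1.796]
contact_force: [-0.7, -0.3, 0.6]
opening: 0.751
grasp_force: 0.0
```

{"name": "play_rows", "arguments": {"dp": [[0,0,0],[0,0,0],[0,0,0],[0,0,0]], "rot": [[0,0,0],[0,0,0],[0,0,0],[0,0,0]]}}

```text
clock: 45.6
eef_pos: [671.4, 202.6, 90.9]
tcp_rot: [-3.141, 0.0, 1.796]
contact_force: [-0.1, -0.9, -0.5]
opening: 0.754
grasp_force: 0.0
```

```bash
python3 plan.py 672.8 203.3 30 1.798 20 / 672.8 203.3 -15 1.798 10
```

```text
45.6 [671.4 202.6  90.9] [-3.141  0.     1.796] F [-0.1 -0.9 -0.5] op 0.754 g 0.0
-> [672.8, 203.3, 30.0, 1.798, 20.0]
{"dp": [[0.0, 0.01, 0.38], [0.0, 0.02, 0.76], [0.01, 0.03, 1.14], [0.01, 0.04, 1.52]], "rot": [[0.0, 0.0, -0.01], [0.0, 0.0, -0.01], [0.0, 0.0, -0.02], [-0.01, 0.0, -0.02]]}
-> [672.8, 203.3, -15.0, 1.798, 10.0]
{"dp": [[0.0, 0.0, 0.23], [0.0, 0.0, 0.45], [0.0, 0.0, 0.68], [0.0, 0.0, 0.9], [0.0, 0.0, 1.13]], "rot": [[0.0, 0.0, 0.0], [0.0, 0.0, 0.0], [0.0, 0.0, 0.0], [0.0, 0.0, 0.0], [0.0, 0.0, 0.0]]}
```

{"name": "play_rows", "arguments": {"dp": [[0,0.01,0.4],[0,0.02,0.8],[0,0.03,1.2],[0,0.03,1.5],[0,0.03,1.5]], "rot": [[0,0,0],[0,0,0],[0,0,0],[0,0,0],[0,0,0]]}}

```text
clock: 46.02
eef_pos: [671.2, 202.6, 28.1]
tcp_rot: [-3.137, 0.0, 1.796]
contact_force: [-0.5, -1.4, 1.2]
opening: 0.751
grasp_force: 0.0
```

{"name": "play_rows", "arguments": {"dp": [[0,0,0.2],[0,0,0.45],[0,0,0.7],[0,0,0.95],[0,0,1.13]], "rot": [[0,0,0],[0,0,0],[0,0,0],[0,0,0],[0,0,0]]}}

```text
clock: 46.43
eef_pos: [672.9, 203.3, -15.9]
tcp_rot: [-3.141, 0.0, 1.796]
contact_force: [-0.3, -0.6, 0.6]
opening: 0.749
grasp_force: 0.0
```

{"name": "play_rows", "arguments": {"dp": [[0,0,0],[0,0,0]], "rot": [[0,0,0],[0,0,0]]}}

```text
clock: 46.6
eef_pos: [673.0, 203.3, -15.2]
tcp_rot: [-3.14, 0.0, 1.796]
contact_force: [-0.1, -1.0, -0.1]
opening: 0.751
grasp_force: 0.0
```

{"name": "play_rows", "arguments": {"dp": [[0,0,0],[0,0,0],[0,0,0],[0,0,0],[0,0,0]], "rot": [[0,0,0],[0,0,0],[0,0,0],[0,0,0],[0,0,0]], "fingers": 0.25, "grip_force": 50}}

```text
clock: 47.02
eef_pos: [674.0, 203.6, -13.7]
tcp_rot: [3.14, -0.0, 1.796]
contact_force: [-0.6, 0.4, 3.9]
opening: 0.433
grasp_force: 50.5
```

{"name": "play_rows", "arguments": {"dp": [[0,0,0],[0,0,0],[0,0,0]], "rot": [[0,0,0],[0,0,0],[0,0,0]]}}

```text
clock: 47.27
eef_pos: [674.0, 203.6, -13.7]
tcp_rot: [3.14, -0.0, 1.796]
contact_force: [-0.5, -0.4, 7.3]
opening: 0.433
grasp_force: 50.5
```

```bash
python3 plan.py 672.8 203.3 100 1.798 25 / 458 167.2 100 1.798 28
```

```text
47.27 [674.  203.6 -13.7] [ 3.14  -0.     1.796] F [-0.5 -0.4  7.3] op 0.433 g 50.5
-> [672.8, 203.3, 100.0, 1.798, 25.0]
{"dp": [[0.0, -0.01, -0.57], [0.0, -0.01, -1.14], [0.0, -0.02, -1.71], [0.0, -0.02, -2.27], [0.0, -0.03, -2.84]], "rot": [[0.0, 0.0, 0.0], [0.0, 0.0, -0.01], [0.01, 0.0, -0.01], [0.01, 0.0, -0.02], [0.01, 0.0, -0.02]]}
-> [458.0, 167.2, 100.0, 1.798, 28.0]
{"dp": [[0.04, -0.68, 0.0], [0.08, -1.36, 0.0], [0.12, -2.04, 0.0], [0.17, -2.72, 0.0], [0.21, -3.4, 0.0]], "rot": [[0.0, 0.0, 0.0], [0.0, 0.0, 0.0], [0.0, 0.0, 0.0], [0.0, 0.0, 0.0], [0.0, 0.0, 0.0]]}
{"dp": [[0.04, -0.68, 0.0], [0.08, -1.36, 0.0], [0.12, -2.04, 0.0]], "rot": [[0.0, 0.0, 0.0], [0.0, 0.0, 0.0], [0.0, 0.0, 0.0]]}
```

{"name": "play_rows", "arguments": {"dp": [[0,0,-0.3],[0,0,-0.9],[0,0,-1.6],[0,0,-2.3],[0,0,-2.8]], "rot": [[0,0,0],[0,0,0],[0,0,0],[0,0,0],[0,0,0]]}}

```text
clock: 47.68
eef_pos: [673.9, 203.6, 100.4]
tcp_rot: [3.14, -0.0, 1.796]
contact_force: [1.0, -0.1, -0.1]
opening: 0.431
grasp_force: 50.2
```

{"name": "play_rows", "arguments": {"dp": [[0.02,-0.4,0],[0.06,-1,0],[0.09,-1.6,0],[0.13,-2.3,0],[0.17,-3,0]], "rot": [[0,0,0],[0,0,0],[0,0,0],[0,0,0],[0,0,0]]}}

```text
clock: 48.1
eef_pos: [553.5, 182.9, 97.8]
tcp_rot: [-3.141, 0.0, 1.796]
contact_force: [-0.1, -1.4, -0.7]
opening: 0.432
grasp_force: 50.3
```

{"name": "play_rows", "arguments": {"dp": [[0.04,-0.7,0],[0.08,-1.35,0],[0.12,-1.9,0],[0.14,-2.3,0],[0.15,-2.47,0]], "rot": [[0,0,0],[0,0,0],[0,0,0],[0,0,0],[0,0,0]]}}

```text
clock: 48.52
eef_pos: [454.6, 166.3, 97.7]
tcp_rot: [-3.14, 0.0, 1.796]
contact_force: [-0.5, -0.1, -1.2]
opening: 0.428
grasp_force: 50.3
```

{"name": "play_rows", "arguments": {"dp": [[0,0,0],[0,0,0],[0,0,0],[0,0,0]], "rot": [[0,0,0],[0,0,0],[0,0,0],[0,0,0]]}}

```text
clock: 48.85
eef_pos: [458.5, 167.3, 97.6]
tcp_rot: [3.141, -0.0, 1.796]
contact_force: [-0.6, -0.1, -0.2]
opening: 0.426
grasp_force: 50.3
```

```bash
python3 plan.py 458 167.2 12 1.798 20 / 458 167.2 1 1.798 3
```

```text
48.85 [458.5 167.3  97.6] [ 3.141 -0.     1.796] F [-0.6 -0.1 -0.2] op 0.426 g 50.3
-> [458.0, 167.2, 12.0, 1.798, 20.0]
{"dp": [[0.0, 0.0, 0.43], [0.0, -0.01, 0.86], [0.0, -0.01, 1.28], [0.0, -0.01, 1.71], [0.0, -0.02, 2.14]], "rot": [[0.0, 0.0, 0.0], [0.0, 0.0, -0.01], [0.01, 0.0, -0.01], [0.01, 0.0, -0.02], [0.01, 0.0, -0.02]]}
-> [458.0, 167.2, 1.0, 1.798, 3.0]
{"dp": [[0.0, 0.0, 0.07], [0.0, 0.0, 0.14], [0.0, 0.0, 0.21], [0.0, 0.0, 0.28]], "rot": [[0.0, 0.0, 0.0], [0.0, 0.0, 0.0], [0.0, 0.0, 0.0], [0.0, 0.0, 0.0]]}
```

{"name": "play_rows", "arguments": {"dp": [[0,0,0.4],[0,0,0.85],[0,0,1.3],[0,0,1.7],[0,0,2.1]], "rot": [[0,0,0],[0,0,0],[0,0,0],[0,0,0],[0,0,0]]}}

```text
clock: 49.27
eef_pos: [458.0, 167.1, 12.5]
tcp_rot: [3.141, -0.0, 1.796]
contact_force: [-0.4, -0.3, -0.4]
opening: 0.423
grasp_force: 50.3
```

{"name": "play_rows", "arguments": {"dp": [[0,0,0],[0,0,0.08],[0,0,0.16],[0,0,0.24],[0,0,0.3]], "rot": [[0,0,0],[0,0,0],[0,0,0],[0,0,0],[0,0,0]]}}

```text
clock: 49.68
eef_pos: [457.9, 167.2, 1.9]
tcp_rot: [3.14, -0.0, 1.796]
contact_force: [-0.3, 1.1, -1.2]
opening: 0.432
grasp_force: 50.3
```

{"name": "play_rows", "arguments": {"dp": [[0,0,0],[0,0,0]], "rot": [[0,0,0],[0,0,0]]}}

```text
clock: 49.85
eef_pos: [457.4, 167.1, 1.8]
tcp_rot: [3.141, -0.0, 1.796]
contact_force: [-0.6, 0.1, -0.6]
opening: 0.429
grasp_force: 50.3
```

```bash
python3 plan.py 458 167.2 -2 1.798 1
```

```text
49.85 [457.4 167.1   1.8] [ 3.141 -0.     1.796] F [-0.6  0.1 -0.6] op 0.429 g 50.3
-> [458.0, 167.2, -2.0, 1.798, 1.0]
{"dp": [[0.0, 0.0, 0.02], [0.0, 0.01, 0.05], [0.0, 0.01, 0.07], [0.0, 0.01, 0.09]], "rot": [[0.0, 0.0, 0.0], [0.0, 0.0, -0.01], [0.0, 0.0, -0.01], [0.0, 0.0, -0.02]]}
```

{"name": "play_rows", "arguments": {"dp": [[0,0.01,0.02],[0,0.01,0.04],[0,0.01,0.06],[0,0.01,0.07],[0,0.01,0.08]], "rot": [[0,0,0],[0,0,0],[0,0,0],[0,0,0],[0,0,0]]}}

```text
clock: 50.27
eef_pos: [457.6, 167.1, -1.8]
tcp_rot: [-3.142, 0.0, 1.796]
contact_force: [-0.3, -0.0, 2.3]
opening: 0.434
grasp_force: 50.6
```

```bash
python3 plan.py
```

```text
50.27 [457.6 167.1  -1.8] [-3.142  0.     1.796] F [-0.3 -0.   2.3] op 0.434 g 50.6
```

{"name": "play_rows", "arguments": {"dp": [[0,0,0],[0,0,0],[0,0,0],[0,0,0],[0,0,-0.02]], "rot": [[0,0,0],[0,0,0],[0,0,0],[0,0,0],[0,0,0]], "fingers": 0.8}}

```text
clock: 50.68
eef_pos: [457.7, 167.1, -0.9]
tcp_rot: [-3.142, 0.0, 1.796]
contact_force: [-0.6, -0.1, -0.6]
opening: 0.802
grasp_force: 0.0
```

{"name": "play_rows", "arguments": {"dp": [[0,0,-0.2],[0,0,-0.8],[0,0,-1.6],[0,0,-2.5],[0,0,-3.2]], "rot": [[0,0,0],[0,0,0],[0,0,0],[0,0,0],[0,0,0]]}}

```text
clock: 51.1
eef_pos: [457.9, 167.2, 129.9]
tcp_rot: [3.14, -0.0, 1.796]
contact_force: [1.2, -0.6, -0.3]
opening: 0.798
grasp_force: 0.0
```

{"name": "play_rows", "arguments": {"dp": [[-0.4,-0.1,0],[-1.1,-0.26,0],[-1.8,-0.44,0],[-2.5,-0.61,0],[-3.3,-0.8,0]], "rot": [[0,0,0],[0,0,0],[0,0,0],[0,0,0],[0,0,0]]}}

```text
clock: 51.52
eef_pos: [455.8, 30.5, 127.9]
tcp_rot: [3.141, 0.0, 1.797]
contact_force: [0.4, -0.2, -0.4]
opening: 0.8
grasp_force: 0.0
```

{"name": "play_rows", "arguments": {"dp": [[-0.8,-0.2,0],[-1.6,-0.4,0],[-2.4,-0.6,0],[-3.2,-0.8,0],[-4,-1,0]], "rot": [[0,0,0],[0,0,0],[0,0,0],[0,0,0],[0,0,0]]}}

```text
clock: 51.93
eef_pos: [452.4, -135.2, 127.9]
tcp_rot: [3.141, 0.0, 1.796]
contact_force: [1.3, -0.7, 0.5]
opening: 0.797
grasp_force: 0.0
```

{"name": "play_rows", "arguments": {"dp": [[-0.8,-0.2,0],[-1.6,-0.4,0],[-2.4,-0.6,0],[-3.2,-0.8,0],[-4,-1,0]], "rot": [[0,0,0],[0,0,0],[0,0,0],[0,0,0],[0,0,0]]}}

```text
clock: 52.35
eef_pos: [449.0, -300.2, 127.8]
tcp_rot: [3.141, 0.0, 1.796]
contact_force: [0.8, 0.5, 0.2]
opening: 0.802
grasp_force: 0.0
```

{"name": "play_rows", "arguments": {"dp": [[-0.8,-0.2,0],[-1.6,-0.4,0],[-2.3,-0.55,0],[-2.6,-0.6,0],[-2.6,-0.6,0]], "rot": [[0,0,0],[0,0,0],[0,0,0],[0,0,0],[0,0,0]]}}

```text
clock: 52.77
eef_pos: [449.2, -407.6, 127.6]
tcp_rot: [3.141, 0.001, 1.794]
contact_force: [0.1, 0.2, 0.5]
opening: 0.801
grasp_force: 0.0
```

```bash
python3 plan.py; cat > fin.py <<'E'
from vis import *
from chk import cyl
print("---- white board")
def cmp(name,kind,tt,ts,h,seeds,rads):
    for nm,f,t,s,rd in(("top",T,tt,seeds[0],rads[0]),("side",S,ts,seeds[1],rads[1])):
        p=cyl(f,t,0,h)[1]; o=blob(f,kind,s,rd)
        if o is None: print(name,nm,"none"); continue
        b=cv2.boundingRect(o[1]); print(name,nm,"seen",(b[0]-.5,b[1]-.5,b[0]+b[2]-.5,b[1]+b[3]-.5),"expect",p.min(0).round(1),p.max(0).round(1))
T=optics.grab_frame("top");S=optics.grab_frame("side")
cmp("green","green",(442.6,233.8),(441.6,236),[(0,22),(20,28),(60,28)],((192,244),(287,305)),(20,28))
cmp("milk","steel",(458.3,166.3),(457.9,167.7),[(0,19),(50,19)],((214,239),(290,281)),(12,18))
for nm,f,s in(("top",T,(238,236)),("side",S,(295,258))):
    o=blob(f,"silver",s,6); b=blob(f,"blue",s,14)
    print(nm,"blue silver",np.round(o[0],1),plane(f,o[0],42.5).round(1),"blue hull",np.round(b[0],1),plane(f,b[0],26).round(1))
for nm,f,s in(("top",T,(421,218)),("side",S,(340,120))):
    o=blob(f,"silver",s,11); print(nm,"purple",np.round(o[0],1))
E
python3 fin.py
```

```text
52.77 [ 449.2 -407.6  127.6] [3.141e+00 1.000e-03 1.794e+00] F [0.1 0.2 0.5] op 0.801 g 0.0
top 120 [284 233  21  21 277]
top 160 [285 233  20  20 121]
top 190 [285 233  20  20  96]
top teal bbox (292, 238, 14, 17)
top predicted cup bbox if centred [285.4 231.8] [305.7 253.1]
   rim [285.6 231.8] [305.7 251.9]
side 120 [315 195  32  29 592]
side 160 [316 195  31  29 579]
side 190 [316 195  24  29 462]
side teal bbox (312, 212, 26, 15)
side predicted cup bbox if centred [313.9 192.8] [338.3 223.9]
   rim [315.1 192.8] [338.3 210.2]
top orange silver [341.1 254.9] [ 425.1 -194.9   42.5]
side orange silver [353.3 178.4] [ 425.  -192.8   42.5]
---- white board
green top seen (176.5, 237.5, 197.5, 257.5) expect [178.4 236.1] [200.4 257.2]
green side seen (272.5, 295.5, 299.5, 330.5) expect [272.  293.3] [299.7 328.8]
milk top seen (201.5, 226.5, 226.5, 250.5) expect [206.3 234.5] [221.7 249.6]
milk side seen (271.5, 263.5, 308.5, 297.5) expect [281.4 271.3] [299.6 298.3]
top blue silver [236.  237.9] [470.7 103.7  42.5] blue hull [236.5 239. ] [469.2 103.5  26. ]
side blue silver [295.1 257.7] [473.4 100.2  42.5] blue hull [294.8 265.3] [469.7 109.3  26. ]
top purple [420.3 216.7]
side purple [340.8 117.8]
```

The white cup (about 3 mm off) and the pods are good. The green cup seems about 5 mm off along the board axis, so I'll recheck it numerically, along with the milk knob, before nudging.

```bash
python3 - <<'E' 2>/dev/null | grep -v "^top\|^side\|rim"
from vis import *
T=optics.grab_frame("top");S=optics.grab_frame("side")
for nm,f,t,x0,x1,y0,y1 in(("Top",T,(442.6,233.8),172,206,232,262),("Side",S,(441.6,236),268,304,290,334)):
    h=cv2.cvtColor(f["color"],cv2.COLOR_RGB2HSV).astype(int)
    print(nm)
    for y in range(y0,y1,3):
        print(y,"".join("G" if 50<H<80 and s>80 else "T" if 80<=H<100 and s>80 else "W" if v>180 else "." for H,s,v in h[y,x0:x1]))
# milk: outer outline by knob (dark) centre near expected
for nm,f,t in(("Top",T,(458.3,166.3,69)),("Side",S,(457.9,167.7,69))):
    q=cv2.projectPoints(np.float64([t]),cv2.Rodrigues(f["R"])[0],np.float64(f["t"]),f["mtx"],np.array(f["D"]))[0].ravel()
    h=cv2.cvtColor(f["color"],cv2.COLOR_RGB2HSV)[...,2]; m=(h<110).astype(np.uint8); w=np.zeros_like(m); cv2.circle(w,tuple(int(round(v)) for v in q),6,1,-1); m&=w
    n,l,st,c=cv2.connectedComponentsWithStats(m)
    print(nm,"knob expect",q.round(1),[(st[i][4],c[i].round(1)) for i in range(1,n)], [plane(f,c[i],69).round(1)[:2] for i in range(1,n)])
E
python3 plan.py
```

```text
Top
232 ...............WWWWWWWWWWWWWWWWWWW
235 ....WWWWWWWWWWWWWWWWWWWWWWWWWWWWWW
238 .....WWWWWWWWGGGGGGTTTTTWWWWWWW...
241 .....WWWGGG..GGGG...GGGGTTTTT.WW..
244 .......G....GGGGGGGGGG.GGGTTTTTWWW
247 .....GG...G.GGGGGGGGGGGGGG.TTTT.WW
250 ......GG...GGGGGGGGGGGGGGG.TTTT.WW
253 .......GGG..GGGGGGGGGGGG.GTTTT.WW.
256 ........WWWWGGGGGGGGGGGTTTTT...WWW
259 ........WWWWWWWWWWTTTTWWWWWWWWWWWW
Side
290 WWWWWWWWWWWWW...................WWWW
293 WWWWWWWWWWWWWW.................WWWWW
296 WWWWWWWWWWWWW.GGGGGGGGG........WWWWW
299 WWWWWWWWWWGGGGGGGGGGGGGGGGGGWWWWWWWW
302 WWWWWWWGGGGGGGGGGGGGGGGGGGGGGGWWWWWW
305 WWWWWWGGGGGGGGGGGGGGGGGGGGGGGGGGWWWW
308 WWWWWWGGGGGGGGGGGGGGGGGGGGGGGGGG.WWW
311 WWWWWGGGGGGGGGGGGGGGGGGGGGGGGGGGWWWW
314 WWW.TTGGGGGGGGGGGGGGGGGGGGGGGGGGWWWW
317 WW.TTTGGGGGGGGGGGGGGGGGGGGGGGGGTWWWW
320 WW.TTTGGGGGGGGGGGGGGGGGGGGGGGGGTTWWW
323 WWWTTTTGGGGGGGGGGGGGGGGGGGGGGTTTWWWW
326 WWWW.TTTTTGGGGGGGGGGGGGGGGGTTTTWWWWW
329 WWWWWWWTTTTTTGGGGGGGGGGGTTTTTWWWWWWW
332 WWWWWWWWWWWWTTTTTTTTTT.WWWWWWWWWWWWW
Top knob expect [212.7 240.9] [(np.int32(11), array([213.5, 241.4]))] [array([457.1, 164. ])]
Side knob expect [290.9 277.2] [(np.int32(1), array([291., 271.])), (np.int32(1), array([288., 272.])), (np.int32(26), array([292. , 276.9]))] [array([463.4, 153.2]), array([468.4, 158.1]), array([455.9, 166. ])]
53.07 [ 449.3 -403.8  127.2] [-3.141e+00 -1.000e-03  1.797e+00] F [0.3 0.6 0. ] op 0.802 g 0.0
```

Milk is within 2 mm and blue is fine. Both views agree the green cup is about 4.5–5 mm too far towards the end, and there is ample time, so I'll regrip it and shift it 4.5 mm.

{"name": "play_rows", "arguments": {"dp": [[0.4,0.09,0],[1.1,0.24,0],[1.8,0.39,0],[2.5,0.54,0],[3.3,0.72,0]], "rot": [[0,0,0],[0,0,0],[0,0,0],[0,0,0],[0,0,0]], "fingers": 1}}

```text
clock: 53.48
eef_pos: [447.3, -267.8, 127.1]
tcp_rot: [3.142, -0.0, 1.796]
contact_force: [0.2, -0.5, -0.1]
opening: 1.002
grasp_force: 0.0
```

{"name": "play_rows", "arguments": {"dp": [[0.8,0.17,0],[1.6,0.35,0],[2.4,0.52,0],[3.2,0.7,0],[4,0.87,0]], "rot": [[0,0,0],[0,0,0],[0,0,0],[0,0,0],[0,0,0]]}}

```text
clock: 53.9
eef_pos: [445.0, -103.7, 127.2]
tcp_rot: [3.141, -0.0, 1.797]
contact_force: [1.1, -0.3, 0.6]
opening: 1.0
grasp_force: 0.0
```

{"name": "play_rows", "arguments": {"dp": [[0.8,0.17,0],[1.6,0.35,0],[2.4,0.52,0],[3.2,0.7,0],[4,0.87,0]], "rot": [[0,0,0],[0,0,0],[0,0,0],[0,0,0],[0,0,0]]}}

```text
clock: 54.32
eef_pos: [442.8, 59.8, 127.3]
tcp_rot: [3.141, -0.0, 1.797]
contact_force: [-0.2, 0.8, -0.4]
opening: 1.003
grasp_force: 0.0
```

{"name": "play_rows", "arguments": {"dp": [[0.8,0.17,0],[1.6,0.35,0],[2.4,0.52,0],[3.2,0.7,0],[3.8,0.83,0]], "rot": [[0,0,0],[0,0,0],[0,0,0],[0,0,0],[0,0,0]]}}

```text
clock: 54.73
eef_pos: [441.1, 215.9, 127.3]
tcp_rot: [3.141, -0.001, 1.798]
contact_force: [0.3, 0.7, -0.3]
opening: 0.998
grasp_force: 0.0
```

{"name": "play_rows", "arguments": {"dp": [[0.4,0.09,0],[0.5,0.11,0],[0.5,0.11,0],[0.5,0.11,0],[0.5,0.11,0]], "rot": [[0,0,0],[0,0,0],[0,0,0],[0,0,0],[0,0,0]]}}

```text
clock: 55.15
eef_pos: [441.9, 232.5, 127.0]
tcp_rot: [-3.141, 0.0, 1.796]
contact_force: [0.3, -0.5, 0.4]
opening: 1.0
grasp_force: 0.0
```

```bash
python3 plan.py 441.8 236.5 30 1.796 22 / 441.8 236.5 8 1.796 5
```

```text
55.15 [441.9 232.5 127. ] [-3.141  0.     1.796] F [ 0.3 -0.5  0.4] op 1.0 g 0.0
-> [441.8, 236.5, 30.0, 1.796, 22.0]
{"dp": [[0.02, 0.0, 0.49], [0.04, 0.01, 0.97], [0.06, 0.01, 1.46], [0.08, 0.02, 1.94], [0.1, 0.02, 2.43]], "rot": [[0.0, 0.0, 0.0], [0.0, 0.0, 0.0], [0.0, 0.0, 0.0], [0.0, 0.0, 0.0], [-0.01, 0.0, 0.0]]}
-> [441.8, 236.5, 8.0, 1.796, 5.0]
{"dp": [[0.0, 0.0, 0.11], [0.0, 0.0, 0.22], [0.0, 0.0, 0.33], [0.0, 0.0, 0.44], [0.0, 0.0, 0.55]], "rot": [[0.0, 0.0, 0.0], [0.0, 0.0, 0.0], [0.0, 0.0, 0.0], [0.0, 0.0, 0.0], [0.0, 0.0, 0.0]]}
```

{"name": "play_rows", "arguments": {"dp": [[0.02,0.01,0.5],[0.04,0.01,1],[0.06,0.01,1.5],[0.08,0.02,2],[0.1,0.02,2.4]], "rot": [[0,0,0],[0,0,0],[0,0,0],[0,0,0],[0,0,0]]}}

```text
clock: 55.57
eef_pos: [442.0, 236.1, 29.9]
tcp_rot: [-3.141, 0.0, 1.794]
contact_force: [-0.1, -0.0, 0.1]
opening: 1.003
grasp_force: 0.0
```

{"name": "play_rows", "arguments": {"dp": [[0,0,0.1],[0,0,0.25],[0,0,0.4],[0,0,0.52],[0,0,0.52]], "rot": [[0,0,0],[0,0,0],[0,0,0],[0,0,0],[0,0,0]]}}

```text
clock: 55.98
eef_pos: [442.3, 237.2, 10.0]
tcp_rot: [-3.141, 0.0, 1.796]
contact_force: [0.3, -0.5, -1.1]
opening: 1.003
grasp_force: 0.0
```

{"name": "play_rows", "arguments": {"dp": [[0,0,0],[0,0,0]], "rot": [[0,0,0],[0,0,0]]}}

```text
clock: 56.15
eef_pos: [442.7, 237.7, 10.7]
tcp_rot: [3.141, -0.0, 1.796]
contact_force: [0.9, 0.4, -0.3]
opening: 1.001
grasp_force: 0.0
```

{"name": "play_rows", "arguments": {"dp": [[0,0,0],[0,0,0],[0,0,0],[0,0,0],[0,0,0]], "rot": [[0,0,0],[0,0,0],[0,0,0],[0,0,0],[0,0,0]], "fingers": 0.4, "grip_force": 45}}

```text
clock: 56.57
eef_pos: [442.5, 237.6, 10.9]
tcp_rot: [3.141, -0.0, 1.796]
contact_force: [-1.6, -1.2, 6.4]
opening: 0.642
grasp_force: 46.0
```

{"name": "play_rows", "arguments": {"dp": [[0,0,-0.04],[0,0,-0.1],[0,0,-0.15],[0,0,-0.15],[0,0,-0.15]], "rot": [[0,0,0],[0,0,0],[0,0,0],[0,0,0],[0,0,0]]}}

```text
clock: 56.98
eef_pos: [442.5, 237.5, 16.4]
tcp_rot: [3.141, -0.0, 1.796]
contact_force: [-0.1, -0.1, -1.1]
opening: 0.649
grasp_force: 47.6
```

```bash
python3 plan.py
```

```text
56.98 [442.5 237.5  16.4] [ 3.141 -0.     1.796] F [-0.1 -0.1 -1.1] op 0.649 g 47.6
```

{"name": "play_rows", "arguments": {"dp": [[-0.04,0,0],[-0.08,0,0],[-0.11,0,0],[-0.11,0,0],[-0.11,0,0]], "rot": [[0,0,0],[0,0,0],[0,0,0],[0,0,0],[0,0,0]]}}

```text
clock: 57.4
eef_pos: [443.3, 233.0, 16.2]
tcp_rot: [-3.141, 0.0, 1.796]
contact_force: [0.1, 0.1, -1.9]
opening: 0.645
grasp_force: 47.6
```

{"name": "play_rows", "arguments": {"dp": [[0,0,0.03],[0,0,0.06],[0,0,0.09],[0,0,0.11],[0,0,0.12]], "rot": [[0,0,0],[0,0,0],[0,0,0],[0,0,0],[0,0,0]]}}

```text
clock: 57.82
eef_pos: [443.2, 233.2, 11.3]
tcp_rot: [-3.141, 0.0, 1.796]
contact_force: [-0.5, -0.6, -1.4]
opening: 0.641
grasp_force: 47.6
```

{"name": "play_rows", "arguments": {"dp": [[0,0,0.01],[0,0,0.02],[0,0,0.02]], "rot": [[0,0,0],[0,0,0],[0,0,0]]}}

```text
clock: 58.07
eef_pos: [443.3, 233.2, 11.0]
tcp_rot: [-3.141, -0.0, 1.796]
contact_force: [-2.2, -0.7, 4.5]
opening: 0.642
grasp_force: 48.1
```

```bash
python3 plan.py
```

```text
58.07 [443.3 233.2  11. ] [-3.141 -0.     1.796] F [-2.2 -0.7  4.5] op 0.642 g 48.1
```

Contact. Release, rise and retreat for the last check.

{"name": "play_rows", "arguments": {"dp": [[0,0,0],[0,0,0],[0,0,0],[0,0,0],[0,0,-0.02]], "rot": [[0,0,0],[0,0,0],[0,0,0],[0,0,0],[0,0,0]], "fingers": 1}}

```text
clock: 58.48
eef_pos: [443.3, 233.2, 11.4]
tcp_rot: [-3.142, 0.0, 1.796]
contact_force: [-0.2, -0.3, -1.0]
opening: 0.997
grasp_force: 0.0
```

{"name": "play_rows", "arguments": {"dp": [[0,0,-0.2],[0,0,-0.8],[0,0,-1.6],[0,0,-2.4],[0,0,-2.9]], "rot": [[0,0,0],[0,0,0],[0,0,0],[0,0,0],[0,0,0]]}}

```text
clock: 58.9
eef_pos: [444.3, 233.6, 130.9]
tcp_rot: [3.139, -0.001, 1.796]
contact_force: [1.4, 0.4, 0.4]
opening: 0.999
grasp_force: 0.0
```

{"name": "play_rows", "arguments": {"dp": [[-0.4,-0.09,0],[-1.1,-0.24,0],[-1.8,-0.39,0],[-2.5,-0.54,0],[-3.3,-0.72,0]], "rot": [[0,0,0],[0,0,0],[0,0,0],[0,0,0],[0,0,0]]}}

```text
clock: 59.32
eef_pos: [444.8, 97.3, 128.3]
tcp_rot: [3.141, -0.0, 1.797]
contact_force: [1.0, -0.5, -0.6]
opening: 0.998
grasp_force: 0.0
```

{"name": "play_rows", "arguments": {"dp": [[-0.8,-0.17,0],[-1.6,-0.35,0],[-2.4,-0.52,0],[-3.2,-0.7,0],[-4,-0.87,0]], "rot": [[0,0,0],[0,0,0],[0,0,0],[0,0,0],[0,0,0]]}}

```text
clock: 59.73
eef_pos: [446.3, -67.2, 128.2]
tcp_rot: [3.141, 0.0, 1.796]
contact_force: [0.7, 1.2, 0.2]
opening: 1.002
grasp_force: 0.0
```

{"name": "play_rows", "arguments": {"dp": [[-0.8,-0.17,0],[-1.6,-0.35,0],[-2.4,-0.52,0],[-3.2,-0.7,0],[-4,-0.87,0]], "rot": [[0,0,0],[0,0,0],[0,0,0],[0,0,0],[0,0,0]]}}

```text
clock: 60.15
eef_pos: [448.0, -231.1, 128.2]
tcp_rot: [3.141, 0.0, 1.796]
contact_force: [0.7, -0.2, -0.2]
opening: 0.998
grasp_force: 0.0
```

{"name": "play_rows", "arguments": {"dp": [[-0.8,-0.17,0],[-1.6,-0.35,0],[-2.4,-0.52,0],[-3.2,-0.7,0],[-3.8,-0.83,0]], "rot": [[0,0,0],[0,0,0],[0,0,0],[0,0,0],[0,0,0]]}}

```text
clock: 60.57
eef_pos: [449.7, -387.6, 128.2]
tcp_rot: [3.141, 0.001, 1.795]
contact_force: [0.0, 0.1, 0.6]
opening: 1.005
grasp_force: 0.0
```

{"name": "play_rows", "arguments": {"dp": [[0,0,0],[0,0,0],[0,0,0]], "rot": [[0,0,0],[0,0,0],[0,0,0]]}}

```text
clock: 60.82
eef_pos: [449.5, -384.2, 127.5]
tcp_rot: [-3.141, -0.001, 1.795]
contact_force: [-0.2, 0.3, 0.1]
opening: 1.0
grasp_force: 0.0
```

```bash
python3 plan.py; python3 fin.py | grep -A20 "white board"
```

```text
60.82 [ 449.5 -384.2  127.5] [-3.141e+00 -1.000e-03  1.795e+00] F [-0.2  0.3  0.1] op 1.0 g 0.0
---- white board
green top seen (179.5, 237.5, 198.5, 257.5) expect [178.4 236.1] [200.4 257.2]
green side seen (272.5, 293.5, 299.5, 328.5) expect [272.  293.3] [299.7 328.8]
milk top seen (201.5, 226.5, 226.5, 251.5) expect [206.3 234.5] [221.7 249.6]
milk side seen (271.5, 263.5, 308.5, 294.5) expect [281.4 271.3] [299.6 298.3]
top blue silver [236.  237.9] [470.7 103.7  42.5] blue hull [236.5 239. ] [469.2 103.5  26. ]
side blue silver [295.1 257.7] [473.4 100.2  42.5] blue hull [294.9 265.4] [469.6 109.3  26. ]
top purple [429.5 216.7]
side purple [340.8 117.8]
```

```bash
python3 -c "
from rig import r
print(r.sign_off())"
```

```text
the job is handed in; nothing more can be done
None
```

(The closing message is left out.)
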